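# Load a dry block heater, cover it and switch it on

### The job

Lift the lid off the block heater and set it down on the clear worktop to its left, then plug every loose aluminium block on the bench fully home into a well of its own. Put the lid back on squarely over its four studs, and only then push the toggle on the heater all the way over to on. Do not knock over the bottles standing around.

Things in the scene. Friction and masses are not known exactly. Their poses are not given: they have to be found in the camera images.
- block0_c (a point): centre of a loose heating block (72 mm tall, this point 36 up, z up): aluminium body 60 (x) by 50 (y) by 36 mm high, foot bevelled 3 mm; on its top a black lifting rib 46 (x) by 16 (y), 36 mm high, its top 4 mm a bead 50 by 24 mm. Grasp the rib across y, below the bead. 0.2 to 0.4 kg. The blocks are alike, half a turn makes no difference; some may be absent
- block1_c (a point): centre of a loose heating block (72 mm tall, this point 36 up, z up): aluminium body 60 (x) by 50 (y) by 36 mm high, foot bevelled 3 mm; on its top a black lifting rib 46 (x) by 16 (y), 36 mm high, its top 4 mm a bead 50 by 24 mm. Grasp the rib across y, below the bead. 0.2 to 0.4 kg. The blocks are alike, half a turn makes no difference; some may be absent
- block2_c (a point): centre of a loose heating block (72 mm tall, this point 36 up, z up): aluminium body 60 (x) by 50 (y) by 36 mm high, foot bevelled 3 mm; on its top a black lifting rib 46 (x) by 16 (y), 36 mm high, its top 4 mm a bead 50 by 24 mm. Grasp the rib across y, below the bead. 0.2 to 0.4 kg. The blocks are alike, half a turn makes no difference; some may be absent
- block3_c (a point): centre of a loose heating block (72 mm tall, this point 36 up, z up): aluminium body 60 (x) by 50 (y) by 36 mm high, foot bevelled 3 mm; on its top a black lifting rib 46 (x) by 16 (y), 36 mm high, its top 4 mm a bead 50 by 24 mm. Grasp the rib across y, below the bead. 0.2 to 0.4 kg. The blocks are alike, half a turn makes no difference; some may be absent
- well0 (a point): mouth centre, at deck level, of one of the heater's four equal wells, 63 (x) by 53 (y) mm, 36 mm deep; any block fits any well, x along x. A block fully home has its centre point on this point (body top flush with the deck, rib standing up)
- well1 (a point): mouth centre, at deck level, of one of the heater's four equal wells, 63 (x) by 53 (y) mm, 36 mm deep; any block fits any well, x along x. A block fully home has its centre point on this point (body top flush with the deck, rib standing up)
- well2 (a point): mouth centre, at deck level, of one of the heater's four equal wells, 63 (x) by 53 (y) mm, 36 mm deep; any block fits any well, x along x. A block fully home has its centre point on this point (body top flush with the deck, rib standing up)
- well3 (a point): mouth centre, at deck level, of one of the heater's four equal wells, 63 (x) by 53 (y) mm, 36 mm deep; any block fits any well, x along x. A block fully home has its centre point on this point (body top flush with the deck, rib standing up)
- lid_seat (a point): centre of the fixed heater's grey deck, 90 mm above the worktop, x and y along its sides. The deck is 200 (x) by 188 (y) mm; wells at x +-39, y +-38; four steel studs, 14 mm wide, 10 high, at x +-78, y +-72 mm, stand inside the lid's corners with 3 mm of play. A white control strip, 61 mm wide and as high, adjoins at +y
- lid_grip (a point): middle of the loose lid's black bar handle, 76 mm above the lid's open underside; z up. Grey cover 184 (x) by 172 (y) by 56 mm, walls 4 mm, 0.25 kg. Handle 80 (x) by 16 (y), 40 mm high, its top 6 mm a bead 84 by 24; grasp across y below the bead. Starts on; when on, this point is 76 mm above lid_seat, x parallel to its x, either way round. The worktop round x 0.475, y 0.19 m is clear for it
- switch (a joint): angle in rad of the power toggle on the white strip: 0 = off (leaning 0.5 rad to the heater's -x), 1.0 = fully on (leaning 0.5 rad to +x); it stays where it is left and starts near 0
- switch_tip (a point): centre of the 26 mm black ball at the tip of the power toggle, about 70 mm above the deck, 55 mm from a pivot axis along the heater's y; it moves towards the heater's +x as it is pushed on (1 to 2 N)
- bottle_a: bystander: clear stoppered glass bottle, 58 mm across, 103 mm tall; origin at its foot
- dropper: bystander: small brown dropper bottle with black top, 33 mm across, 107 mm tall; origin at its foot
Things that resemble listed ones, but are neither listed nor needed, are in the scene too. Leave any blue or green look-alike of the part that bears block2_c alone.

How it is judged:
By the outcome, as a careful person would: the job done as asked, in the order asked, and still so for the second after the job is handed in, with the robot touching nothing.
Of block0, block1, block2, block3 only 3 to 4 are there at a start; the rules pass over those that are not, and their reading is None.
At some moment in a run one of block0, block1, block2, block3 may be knocked a few centimetres aside while the robot is not near it.
Once in a run the grip may slacken for a moment while it holds something.
It also fails if it takes over 200 s, if anything falls off the work surface, if the arm or the gripper's body presses on something with over 40 N, if the wrist force passes 120 N, or if a joint passes its speed limit or range.

### The arm

A 6-joint arm with a two-finger parallel gripper is mounted at the origin on a cart in front of the work surface, level with it; the furniture and walls round the work are solid. World frame = base frame: x ahead of the robot, y to its left, z up, the work surface at z = 0. Lengths are in m, angles in rad, forces in N, time in s.
With the tool pointing down it reaches from about 0.35 to 0.975 m from the base axis. Payload 4.9 kg.
Tool frame: the origin (TCP) lies between the finger pads; the fingertips stand 19 mm ahead of it and the grasp point (between the pads) is the TCP; z points along the fingers, y is the line along which they close (so a half turn about z gives the same grasp; the last joint's range is limited). The gripper opens to 85 mm and grips with 20 to 120 N. Pads are 22 mm wide; open, the fingers measure 114 mm over their backs; the gripper's body (76 mm by 85 mm) begins 54 mm behind the grasp point. The pads swing forward as they close: fully open they stand 13 mm farther back than shut.
Start: joints at [-1.444, 0.053, 1.613, -0, 1.476, -0.119], TCP at [0.152, -0.606, 0.25] pointing down, gripper open.
Joint ranges: [-3.01, 3.01], [-1.01, 2.22], [0.06, 2.58], [-1.02, 4.17], [0.09, 2.62], [-3.14, 3.14]. Speed limits (rad/s): [2.57, 2.57, 3.14, 3.14, 3.14, 3.14].

### API

Orientations are given as a rotation vector (axis times angle).
In Python, from station import ctrl gives the robot as it stands. The module is installed in compiled form; this text tells all that it offers.
- The arm moves only by the tool servo_tool, never from a script. Its argument "increments" is a list that holds one entry, the list of rows, each a list of 5 numbers: the finger opening in cm, from 0 to 8.54, then the shift along the tool's x, y, z in cm, then the turn about the tool's z in degrees. A call has 1 to 5 rows; each row is the pose to reach, as a shift and turn from the pose commanded when the call began, along the tool's axes at that moment; what a row does not reach only later rows make up. A row lasts 1/10 s, in which the tool goes at most 50 mm and 8.59 degrees, less where a joint would pass 70% of its speed; a pose out of reach is approached as far as the arm can. A call with a gripper value outside its range is refused whole. The fingers move at their own pace and stop on an object; "newtons" is the grip in N (left out, the last holds). Time passes only in rows, so rows that repeat a pose let the fingers close. It gives the time, the measured TCP pose, the force, the opening and the grip force at its end, in the units of the state.
- ctrl.get_obs(): the state, without advancing time (a new reading comes with each control period).
- ctrl.get_image(name): name is "scene" or "top" or "wrist"; returns a dict with "img" (384x512x3 uint8, red, green, blue), "fx", "fy", "cx", "cy" (pixels), "k1" (the pictures are not rectified: a ray, as slopes to the right and down, at radius r is drawn at 1 + k1 r^2 times it, then the intrinsics apply), "rvec" (rotation vector, rad) and "tvec" (3), from world to camera coordinates, as OpenCV has them; the wrist camera has in their place "mount" (4x4, takes a point from camera to tool coordinates, whose origin is the TCP and whose axes are the flange's). Camera axes: x right, y down, z forward; pixel columns grow to the right and rows downward; lengths in m; the calibration is good to about 2 mm. A picture is of the moment at which its call begins: read the wrist's pose just before it. There is no depth.
- ctrl.finish_job(): hands the job in; it is judged then, once.
The state is a dict: "t": time; "q": joint angles; "dq": joint speeds; "effort": joint torques, N m; "tool_pos": TCP position; "tool_rot": TCP orientation; "contact_force": force on the tool from outside, world axes, zero at the start; "wrist_torque": the same for the moment, N m; "opening": finger opening in m; "grip_force": force on a finger pad.
Only numpy, scipy, OpenCV 4.12 (cv2) and the standard library are available. Lean on these libraries where they do the work, as an engineer would, in place of code of your own. Each camera call takes 0.05 s, during which the arm holds its last target. There are 200 camera calls.

## Working session

There is one attempt and no reset: what is moved stays moved. The work goes in short steps, Python scripts to look and compute and a tool call to move; the robot and the scene stay as the last step left them, time stands still between calls to the robot, and variables do not carry over. Pictures are saved under pics/ and viewed, at most 14 in all, crops included, and the job is handed in when it is done.

Besides the shell and the picture viewer there is one more tool, called after "Call:" by a JSON object that holds its "api" and its "payload", one argument or row to a line. servo_tool: Moves the arm, as the interface text tells. Its arguments: {"type":"object","properties":{"increments":{"type":"array"},"newtons":{"type":"number"}},"required":["increments"]}

```bash
mkdir -p pics; cat > h.py <<'E'
import numpy as np, cv2, pickle
from scipy.spatial.transform import Rotation as R
from station import ctrl
def snap(name,fn):
    o=ctrl.get_obs(); d=ctrl.get_image(name)
    d['obs']=o
    pickle.dump(d,open(f'pics/{fn}.pkl','wb')); cv2.imwrite(f'pics/{fn}.png',d['img'][:,:,::-1]); return d
def load(fn): return pickle.load(open(f'pics/{fn}.pkl','rb'))
def cam(d):
    "returns Rcw (cam->world), origin"
    if 'mount' in d:
        T=np.eye(4);T[:3,:3]=R.from_rotvec(d['obs']['tool_rot']).as_matrix();T[:3,3]=d['obs']['tool_pos']
        M=T@np.array(d['mount']);return M[:3,:3],M[:3,3]
    r=R.from_rotvec(np.ravel(d['rvec'])).as_matrix();return r.T,-r.T@np.ravel(d['tvec'])
def ray(d,u,v):
    x=(u-d['cx'])/d['fx'];y=(v-d['cy'])/d['fy'];X,Y=x,y
    for _ in range(20):
        s=1+d['k1']*(X*X+Y*Y);X,Y=x/s,y/s
    Rm,o=cam(d);return o,Rm@np.array([X,Y,1.])
def atz(d,u,v,z):
    o,r=ray(d,u,v);return o+r*(z-o[2])/r[2]
def tri(*obs):
    A=np.zeros((3,3));b=np.zeros(3);L=[]
    for d,u,v in obs:
        o,r=ray(d,u,v);r=r/np.linalg.norm(r);P=np.eye(3)-np.outer(r,r);A+=P;b+=P@o;L.append((o,P))
    p=np.linalg.solve(A,b);return p,[np.linalg.norm(P@(p-o)) for o,P in L]
def proj(d,p):
    Rm,o=cam(d);c=Rm.T@(np.asarray(p)-o);x,y=c[:2]/c[2];s=1+d['k1']*(x*x+y*y)
    return d['fx']*x*s+d['cx'],d['fy']*y*s+d['cy']
def crop(d,u0,v0,u1,v1,k,fn):
    im=cv2.resize(d['img'][v0:v1,u0:u1,::-1],None,fx=k,fy=k,interpolation=cv2.INTER_CUBIC);cv2.imwrite(f'pics/{fn}.png',im)
E
python3 - <<'E'
from h import *
a=snap('scene','s0');b=snap('top','t0')
cv2.imwrite('pics/both.png',cv2.resize(np.vstack([a['img'],b['img']])[:,:,::-1],(512,768)))
for d in(a,b):print(cam(d)[1],cam(d)[0][:,2],d['fx'],d['k1'])
o=ctrl.get_obs();print(o['tool_pos'],o['tool_rot'],R.from_rotvec(o['tool_rot']).as_matrix().round(3),o['t'])
for d,n in((a,'s0b'),(b,'t0b')):crop(d,0,0,512,384,1.5,n)
E
```

```text
[-0.27329106  0.48452777  0.84750907] [ 0.60730547 -0.58985302 -0.53221563] 365.9068295224883 0.0040860689042784525
[ 0.4720136  -0.31159595  1.59448655] [ 6.69934329e-02 -6.93954419e-06 -9.97753416e-01] 472.9453659050674 -0.10407551226900189
[ 0.15201945 -0.60567425  0.24914763] [-3.11599321e+00 -3.84930401e-01  1.03144222e-05] [[ 0.97   0.243 -0.   ]
 [ 0.243 -0.97   0.002]
 [ 0.    -0.002 -1.   ]] 0.1
```

View pics/s0b.png

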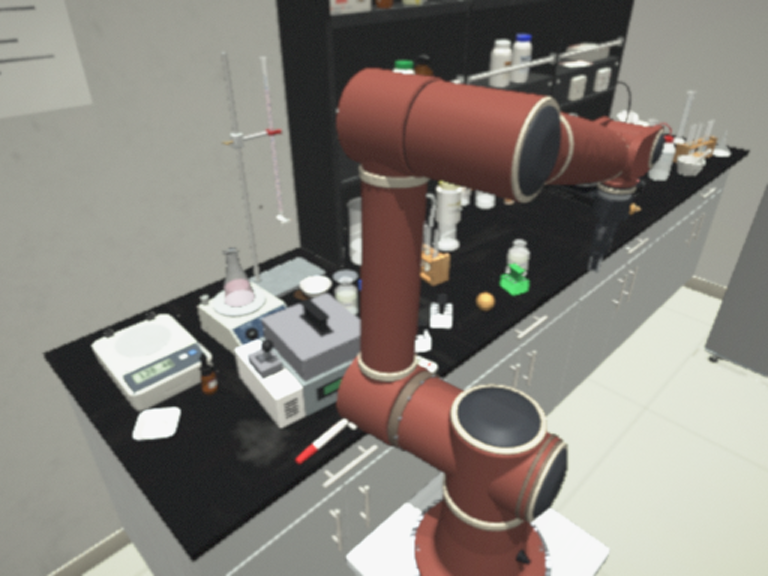

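View pics/t0b.png

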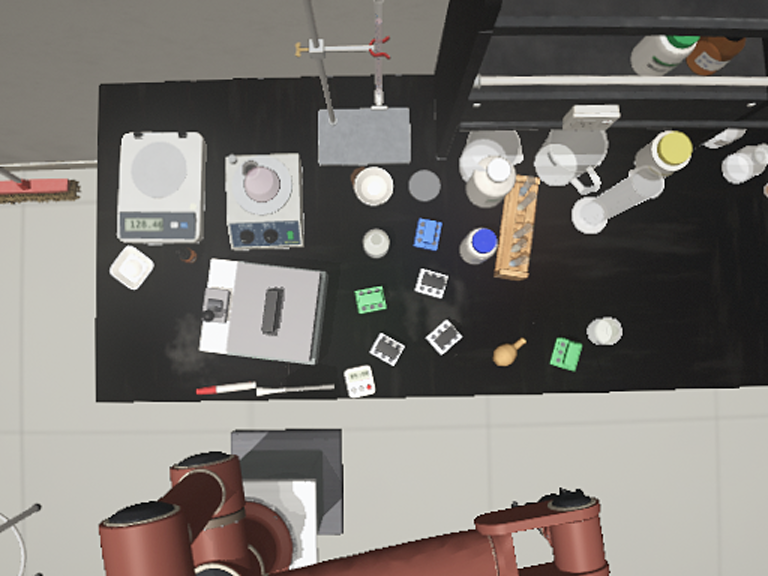

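The top view (1.5x) shows the heater at about (265,312), with its control strip to the left and the toggle at (212,308). The aluminium block candidates, with white/grey bodies, are at (432,282), (444,337) and (387,348). The blue one at (428,233) and the greens at (370,298) and (566,353) are decoys, and (360,380) is a timer. I'll confirm with one enlarged crop.

```bash
python3 - <<'E'
from h import *
b=load('t0');a=load('s0')
crop(b,125,140,325,270,4,'t0c')
for n,u,v,z in(('A',432,282,.072),('B',444,337,.072),('C',387,348,.072),('handle',272,311,.166),('tip',210,312,.16),('green1',370,298,.072),('clear',185,345,0),('dropper',189,256,.1)):
    p=atz(b,u/1.5,v/1.5,z);print(n,p.round(3),np.hypot(p[0],p[1]).round(3),np.array(proj(a,p)).round(0)*1.5)
print('farright',atz(b,511,200,0))
E
```

```text
A [ 0.583 -0.427  0.072] 0.723 [400.5 285. ]
B [ 0.464 -0.45   0.072] 0.647 [441.  298.5]
C [ 0.444 -0.327  0.072] 0.551 [414.  322.5]
handle [ 0.525 -0.096  0.166] 0.533 [315.  316.5]
tip [0.525 0.032 0.16 ] 0.526 [267.  343.5]
green1 [ 0.552 -0.293  0.072] 0.625 [373.5 310.5]
clear [0.458 0.128 0.   ] 0.476 [255.  442.5]
dropper [0.648 0.091 0.1  ] 0.654 [214.5 352.5]
farright [ 0.52992221 -1.21325772  0.        ]
```

View pics/t0c.png

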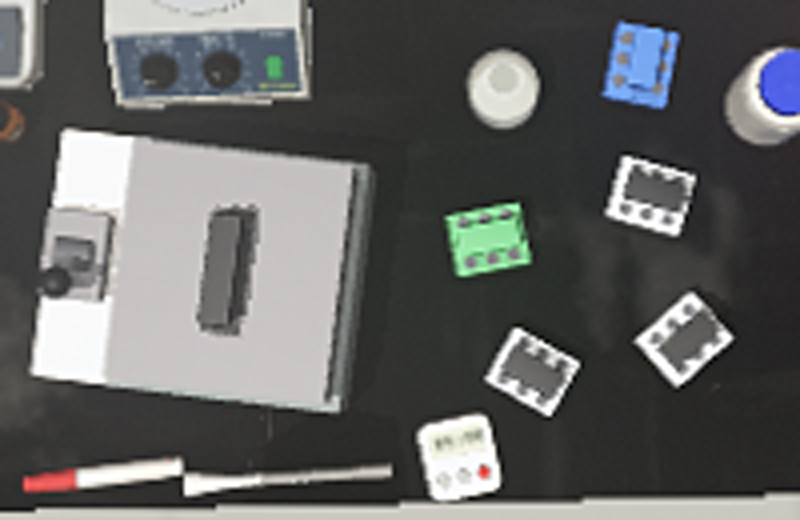

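Confirmed: the three white/aluminium blocks with black ribs, at crop (655,192), (690,340) and (537,370), measure about 62x50 mm. The blue and green ones and the timer are not ours. Next I'll move to a wrist view over the lid.

```bash
cat >> h.py <<'E'
def plan(x,y,z,yaw=None):
    "cm shift in tool axes and deg turn from the present pose to world xyz, yaw of tool x (deg, mod 180)"
    o=ctrl.get_obs();M=R.from_rotvec(o['tool_rot']).as_matrix();s=M.T@(np.array([x,y,z])-o['tool_pos'])*100
    cy=np.degrees(np.arctan2(M[1,0],M[0,0]));t=0 if yaw is None else (cy-yaw+90)%180-90
    print('at',np.round(o['tool_pos'],4),'yaw',cy.round(2),'q6',round(o['q'][5],2),'-> shift cm',s.round(2),'turn',np.round(t,1),'dist',np.linalg.norm(s).round(1))
E
python3 - <<'E'
from h import *
d=snap('wrist','w0');print(np.array(d['mount']).round(3),d['fx'],d['k1'])
b=load('t0')
C=lambda u,v:(u/4+125-.375,v/4+140-.375)
for n,z,pts in(('A',.072,[(627,190),(690,200)]),('B',.072,[(660,355),(715,318)]),('C',.072,[(507,358),(567,385)]),('H',.166,[(240,208),(218,330)])):
    q=[atz(b,*C(*p),z) for p in pts];dd=q[0]-q[1];print(n,np.mean(q,0).round(3),np.degrees(np.arctan2(dd[1],dd[0])).round(1))
plan(.5,-.1,.4,-7)
E
```

```text
[[ 0.    -0.963 -0.268  0.068]
 [ 1.     0.001 -0.001  0.001]
 [ 0.001 -0.268  0.963 -0.124]
 [ 0.     0.     0.     1.   ]] 335.622414094319 -0.08629639234703192
A [ 0.582 -0.431  0.072] 79.7
B [ 0.467 -0.452  0.072] 122.5
C [ 0.442 -0.33   0.072] 64.6
H [ 0.526 -0.097  0.166] -11.0
at [ 0.152  -0.6058  0.2493] yaw 14.08 q6 -0.12 -> shift cm [ 46.06 -40.61 -14.99] turn 21.1 dist 63.2
```

Call:
{"api": "servo_tool", "payload": {
  "increments": [
    [[8.5,15.4,-13.5,-5,0],[8.5,15.4,-13.5,-5,0],[8.5,15.4,-13.5,-5,0],[8.5,15.4,-13.5,-5,0],[8.5,15.4,-13.5,-5,0]]
  ]
}}

```text
t: 0.65
tool_pos: [0.2709, -0.4351, 0.302]
tool_rot: [3.115, 0.391, 0.003]
contact_force: [1.0, -0.4, 0.3]
opening: 0.0851
grip_force: 0.0
```

Call:
{"api": "servo_tool", "payload": {
  "increments": [
    [[8.5,15.4,-13.5,-5,0],[8.5,15.4,-13.5,-5,0],[8.5,15.4,-13.5,-5,0],[8.5,15.4,-13.5,-5,0],[8.5,15.4,-13.5,-5,0]]
  ]
}}

```text
t: 1.15
tool_pos: [0.3871, -0.2668, 0.3519]
tool_rot: [3.116, 0.392, 0.004]
contact_force: [-0.4, -0.4, -0.1]
opening: 0.0848
grip_force: 0.0
```

Call:
{"api": "servo_tool", "payload": {
  "increments": [
    [[8.5,15.4,-13.5,-5,22],[8.5,15.4,-13.5,-5,22],[8.5,15.4,-13.5,-5,22],[8.5,15.4,-13.5,-5,22],[8.5,15.4,-13.5,-5,22]]
  ]
}}

```text
t: 1.65
tool_pos: [0.503, -0.0992, 0.4007]
tool_rot: [-3.134, 0.214, -0.001]
contact_force: [-0.2, -0.1, -0.4]
opening: 0.085
grip_force: 0.0
```

```bash
python3 - <<'E'
from h import *
d=snap('wrist','w1');o=d['obs'];print(o['t'],o['tool_pos'],o['dq'])
crop(d,0,0,512,384,1.5,'w1b')
plan(.526,-.097,.25,-9)
E
```

```text
1.65 [ 0.50303461 -0.09921754  0.40066906] [ 0.4460614   0.22635458 -0.26370597 -0.02726625  0.0544623   0.44366875]
at [ 0.5041 -0.0977  0.4013] yaw -7.68 q6 1.37 -> shift cm [ 2.13 -0.33 15.13] turn 1.3 dist 15.3
```

View pics/w1b.png

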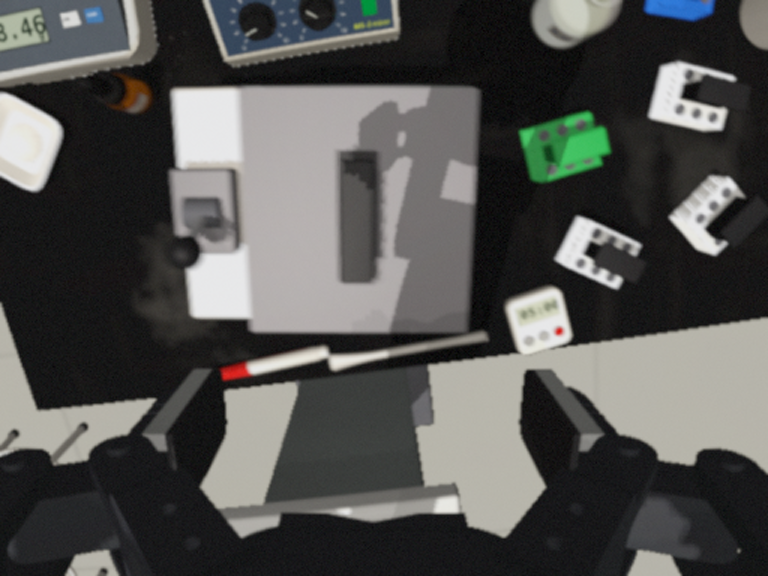

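Wrist view (1.5x): the lid is on the heater, the handle bead runs from (358,151) to (358,282), and the toggle ball is at (185,251). The three aluminium blocks are to the right, and the dropper is at (120,92).

```bash
python3 - <<'E'
from h import *
w=load('w1');b=load('t0')
W=lambda u,v:(u/1.5-.17,v/1.5-.17)
C=lambda u,v:(u/4+125-.375,v/4+140-.375)
def yaw(p,q):d=p-q;return np.degrees(np.arctan2(d[1],d[0])).round(1)
p=[atz(w,*W(u,v),.186) for u,v in((338,151),(378,151),(376,282),(340,282))]
print('bead',np.mean(p,0).round(4),yaw(p[0],p[3]),yaw(p[1],p[2]),[np.linalg.norm(p[0]-p[3]).round(4),np.linalg.norm(p[0]-p[1]).round(4)])
p=[atz(w,*W(u,v),.146) for u,v in((240,86),(480,88),(470,332),(248,332))]
print('lid',np.mean(p,0).round(4),yaw(p[0],p[3]),yaw(p[1],p[2]),[np.linalg.norm(p[i]-p[i-1]).round(4) for i in range(4)])
for c in((228,268),):print('tri handle',tri((w,*W(358,216)),(b,*C(*c))))
print('tri ball',tri((w,*W(185,251)),(b,*C(54,279))))
plan(.526,-.1,.3,-7)
E
```

```text
bead [ 0.5285 -0.0931  0.186 ] -7.8 -8.5 [np.float64(0.0884), np.float64(0.0261)]
lid [ 0.5253 -0.0924  0.146 ] -9.4 -7.3 [np.float64(0.1866), np.float64(0.1716), np.float64(0.1846), np.float64(0.1784)]
tri handle (array([ 0.52659172, -0.09284815,  0.14919636]), [np.float64(0.001502897294168083), np.float64(0.0015028972941682284)])
tri ball (array([0.52088468, 0.03533864, 0.17046816]), [np.float64(0.00010229540146650637), np.float64(0.00010229540146651647)])
at [ 0.5041 -0.0977  0.4013] yaw -7.68 q6 1.37 -> shift cm [ 2.18 -0.05 10.13] turn -0.7 dist 10.4
```

Call:
{"api": "servo_tool", "payload": {
  "increments": [
    [[8.5,2.3,-0.5,9,0.5],[8.5,2.3,-0.5,9,0.5],[8.5,2.3,-0.5,9,0.5],[8.5,2.3,-0.5,9,0.5],[8.5,2.3,-0.5,9,0.5]]
  ]
}}

```text
t: 2.2
tool_pos: [0.5257, -0.1002, 0.3132]
tool_rot: [3.132, -0.232, 0.006]
contact_force: [0.3, -0.4, -0.5]
opening: 0.0851
grip_force: 0.0
```

```bash
python3 - <<'E'
from h import *
d=snap('wrist','w2');o=d['obs'];print(o['t'],o['tool_pos'],np.abs(o['dq']).max())
crop(d,100,50,440,290,2,'w2b')
E
```

```text
2.2 [ 0.52569638 -0.10015987  0.31320505] 0.014740908678104722
```

View pics/w2b.png

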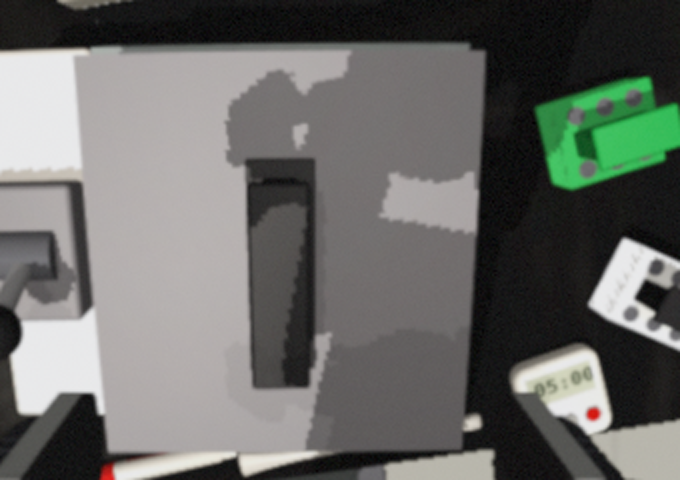

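Near view: the bead top spans crop (247,182) to (310,387) and the lid top corners are (75,55), (485,50), (462,447) and (108,452).

```bash
python3 - <<'E'
from h import *
w=load('w1');x=load('w2')
W=lambda u,v:(u/1.5-.17,v/1.5-.17)
X=lambda u,v:(u/2+100-.25,v/2+50-.25)
def yaw(p,q):d=p-q;return np.degrees(np.arctan2(d[1],d[0])).round(1)
p=[atz(x,*X(u,v),.186) for u,v in((247,182),(312,182),(309,387),(253,387))]
print('bead',np.mean(p,0).round(4),yaw(p[0],p[3]),yaw(p[1],p[2]),[np.linalg.norm(p[0]-p[3]).round(4),np.linalg.norm(p[0]-p[1]).round(4)])
p=[atz(x,*X(u,v),.146) for u,v in((75,55),(485,50),(462,447),(108,452))]
print('lid',np.mean(p,0).round(4),yaw(p[0],p[3]),yaw(p[1],p[2]),[np.linalg.norm(p[i]-p[i-1]).round(4) for i in range(4)])
for a,b in(((340,282),(253,387)),((376,282),(309,387)),((240,86),(75,55)),((480,88),(485,50)),((470,332),(462,447)),((248,332),(108,452)),((185,251),(2,332))):
  q,e=tri((w,*W(*a)),(x,*X(*b)));print(q.round(4),round(e[0],4))
plan(.528,-.093,.168,-8)
E
```

```text
bead [ 0.5247 -0.094   0.186 ] -7.9 -9.0 [np.float64(0.0828), np.float64(0.0243)]
lid [ 0.5243 -0.0938  0.146 ] -8.3 -7.9 [np.float64(0.1846), np.float64(0.1716), np.float64(0.1834), np.float64(0.173)]
[ 0.487  -0.0759  0.1891] 0.0012
[ 0.4843 -0.0994  0.1909] 0.0001
[ 0.6273 -0.0234  0.1536] 0.0012
[ 0.6031 -0.1872  0.1624] 0.0001
[ 0.4204 -0.1674  0.1433] 0.0002
[0.4435 0.0085 0.1425] 0.0023
[0.5167 0.0388 0.1551] 0.0033
at [ 0.5259 -0.1001  0.3137] yaw -8.46 q6 1.39 -> shift cm [ 0.04 -0.75 14.57] turn -0.5 dist 14.6
```

Call:
{"api": "servo_tool", "payload": {
  "increments": [
    [[8.5,-0.3,-0.6,5,-0.3],[8.5,-0.3,-0.6,8.5,-0.3],[8.5,-0.3,-0.6,11.5,-0.3],[8.5,-0.3,-0.6,13.5,-0.3],[8.5,-0.3,-0.6,14.5,-0.3]]
  ]
}}

```text
t: 2.75
tool_pos: [0.523, -0.0931, 0.1654]
tool_rot: [3.133, -0.223, 0.001]
contact_force: [0.1, 0.1, 0.1]
opening: 0.0849
grip_force: 0.0
```

Call:
{"api": "servo_tool", "payload": {
  "increments": [
    [[0,0,0,0,0],[0,0,0,0,0],[0,0,0,0,0],[0,0,0,0,0],[0,0,0,0,0]]
  ],
  "newtons": 60
}}

```text
t: 3.25
tool_pos: [0.5239, -0.093, 0.167]
tool_rot: [3.133, -0.222, 0.004]
contact_force: [-0.1, -0.2, 3.8]
opening: 0.0226
grip_force: 58.3
```

Call:
{"api": "servo_tool", "payload": {
  "increments": [
    [[0,0,0,0,0],[0,0,0,0,0]]
  ]
}}

```text
t: 3.45
tool_pos: [0.5239, -0.093, 0.167]
tool_rot: [3.133, -0.222, 0.004]
contact_force: [-1.0, 0.2, 6.3]
opening: 0.0225
grip_force: 58.4
```

```bash
python3 - <<'E'
from h import *
d=snap('wrist','w3');print(ctrl.get_obs()['wrist_torque'])
crop(d,130,120,390,384,2.2,'w3b')
E
```

```text
[0.1129604 0.1536707 0.0160891]
```

View pics/w3b.png

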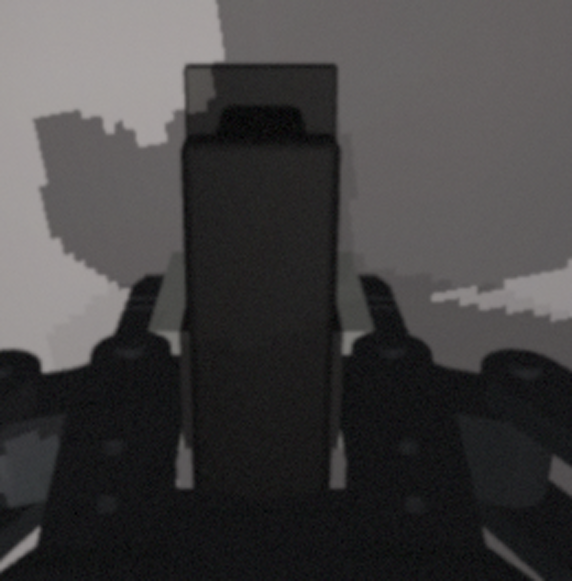

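The pads stopped at 22.5 mm, which is the bead width rather than the stem. I'll open slightly, go lower while watching the force, and close again.

Call:
{"api": "servo_tool", "payload": {
  "increments": [
    [[4,0,0,0,0],[4,0,0,0,0],[4,0,0,0.1,0],[4,0,0,0.2,0],[4,0,0,0.2,0]]
  ]
}}

```text
t: 4.0
tool_pos: [0.5228, -0.0927, 0.1635]
tool_rot: [-3.134, 0.222, 0.001]
contact_force: [-2.2, 1.0, 3.5]
opening: 0.0401
grip_force: 1.9
```

Call:
{"api": "servo_tool", "payload": {
  "increments": [
    [[0,0,0,0,0],[0,0,0,0,0],[0,0,0,0,0],[0,0,0,0,0],[0,0,0,0,0]]
  ],
  "newtons": 60
}}

```text
t: 4.5
tool_pos: [0.5241, -0.0931, 0.1651]
tool_rot: [3.133, -0.222, 0.005]
contact_force: [-0.8, 1.0, 7.8]
opening: 0.0225
grip_force: 59.1
```

Call:
{"api": "servo_tool", "payload": {
  "increments": [
    [[4,0,0,0,0],[4,0,0,0,0],[4,0,0,-0.5,0],[4,0,0,-0.5,0],[4,0,0,-0.5,0]]
  ]
}}

```text
t: 5.0
tool_pos: [0.5228, -0.0927, 0.168]
tool_rot: [-3.134, 0.222, 0.001]
contact_force: [-1.1, 0.3, 0.1]
opening: 0.04
grip_force: 0.0
```

Call:
{"api": "servo_tool", "payload": {
  "increments": [
    [[0,0,0,0,0],[0,0,0,0,0],[0,0,0,0,0],[0,0,0,0,0],[0,0,0,0,0]]
  ],
  "newtons": 60
}}

```text
t: 5.5
tool_pos: [0.5228, -0.0928, 0.168]
tool_rot: [-3.134, 0.222, 0.001]
contact_force: [-1.3, -0.3, -0.8]
opening: 0.0232
grip_force: 58.6
```

Call:
{"api": "servo_tool", "payload": {
  "increments": [
    [[0,0,0,0,0],[0,0,0,-0.5,0],[0,0,0,-1.5,0],[0,0,0,-3,0],[0,0,0,-4,0]]
  ],
  "newtons": 110
}}

```text
t: 6.0
tool_pos: [0.5237, -0.093, 0.2106]
tool_rot: [3.133, -0.222, 0.004]
contact_force: [0.9, -0.7, -1.9]
opening: 0.0221
grip_force: 107.5
```

Call:
{"api": "servo_tool", "payload": {
  "increments": [
    [[0,0,0,-2,0],[0,0,0,-4,0],[0,0,0,-6,0],[0,0,0,-8,0],[0,0,0,-8,0]]
  ]
}}

```text
t: 6.5
tool_pos: [0.5247, -0.0933, 0.2934]
tool_rot: [3.132, -0.222, 0.013]
contact_force: [-1.2, -1.0, -1.8]
opening: 0.0224
grip_force: 107.6
```

```bash
python3 - <<'E'
from h import *
o=ctrl.get_obs();print(o['contact_force'],o['opening'],o['grip_force'])
plan(.455,.19,.28,-8)
plan(.455,.19,.079,-8)
E
```

```text
[-1.16070979 -0.99095889 -1.77370548] 0.022391250327839826 107.6016891002655
at [ 0.5247 -0.0933  0.2934] yaw -8.12 q6 1.4 -> shift cm [-10.92 -27.07   1.21] turn -0.1 dist 29.2
at [ 0.5247 -0.0933  0.2934] yaw -8.12 q6 1.4 -> shift cm [-11.08 -27.1   21.31] turn -0.1 dist 36.2
```

Call:
{"api": "servo_tool", "payload": {
  "increments": [
    [[0,-1.5,-4,0,0],[0,-3.5,-9,0,0],[0,-5.3,-14,0,0],[0,-7,-18.5,0,0],[0,-8,-22,0,0]]
  ]
}}

```text
t: 7.0
tool_pos: [0.4736, 0.1384, 0.2877]
tool_rot: [-3.133, 0.221, 0.001]
contact_force: [0.7, -0.3, -2.7]
opening: 0.0222
grip_force: 108.0
```

Call:
{"api": "servo_tool", "payload": {
  "increments": [
    [[0,-1,-4,0,0],[0,-1,-5,0,0],[0,-1,-5,0,0],[0,-1,-5,3,0],[0,-1,-5,7,0]]
  ]
}}

```text
t: 7.5
tool_pos: [0.4741, 0.1863, 0.2202]
tool_rot: [-3.132, 0.224, -0.01]
contact_force: [1.1, 0.7, -3.0]
opening: 0.0222
grip_force: 108.2
```

```bash
python3 - <<'E'
from h import *
o=ctrl.get_obs();print(o['contact_force'],o['opening'],o['grip_force'])
d=snap('top','t1');crop(d,40,100,300,280,3,'t1b')
plan(.475,.19,.082,-8)
E
```

```text
[ 1.08498811  0.74530552 -3.00599022] 0.022162431960942454 108.24292659759521
at [0.4691 0.185  0.21  ] yaw -8.22 q6 1.94 -> shift cm [ 0.63 -0.64 12.79] turn -0.2 dist 12.8
```

View pics/t1b.png

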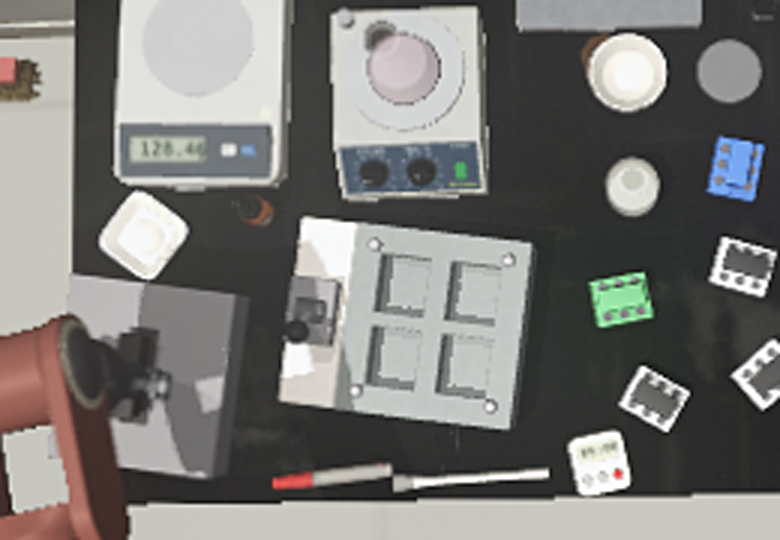

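The wells are open and empty, with mouths at crop (405,285), (475,293), (395,357) and (467,365). The lid hangs at the left, with a small weighing dish at (145,235) near its far edge. I'll check clearance before lowering.

```bash
python3 - <<'E'
from h import *
d=load('t1');T=lambda u,v:(u/3+40-.33,v/3+100-.33)
for n,p in(('dish low corner',(147,280)),('dish right',(188,232)),('dish left',(100,240)),('bench edge',(150,503)),('bench edge2',(75,500)),('pen',(273,482))):print(n,atz(d,*T(*p),0).round(3))
p=[atz(d,*T(*q),.09) for q in((402,285),(476,294),(394,357),(466,364))];print(np.round(p,3))
for q in((374,244),(509,261),(490,408),(356,391)):print('stud',atz(d,*T(*q),.1).round(4))
E
```

```text
dish low corner [0.586 0.249 0.   ]
dish right [0.64  0.201 0.   ]
dish left [0.633 0.304 0.   ]
bench edge [0.333 0.246 0.   ]
bench edge2 [0.337 0.334 0.   ]
pen [0.355 0.104 0.   ]
[[ 0.568 -0.06   0.09 ]
 [ 0.557 -0.139  0.09 ]
 [ 0.492 -0.051  0.09 ]
 [ 0.483 -0.127  0.09 ]]
stud [ 0.612  -0.0323  0.1   ]
stud [ 0.5908 -0.1757  0.1   ]
stud [ 0.4362 -0.1532  0.1   ]
stud [ 0.4568 -0.0116  0.1   ]
```

Call:
{"api": "servo_tool", "payload": {
  "increments": [
    [[0,-0.4,-0.5,3,0],[0,-0.4,-0.5,6,0],[0,-0.4,-0.5,9,0],[0,-0.4,-0.5,11,0],[0,-0.4,-0.5,12,0]]
  ]
}}

```text
t: 8.05
tool_pos: [0.4677, 0.1911, 0.0962]
tool_rot: [3.132, -0.225, -0.006]
contact_force: [-0.1, 0.5, -2.8]
opening: 0.022
grip_force: 108.3
```

Call:
{"api": "servo_tool", "payload": {
  "increments": [
    [[0,0,0,0.3,0],[0,0,0,0.6,0],[0,0,0,0.9,0],[0,0,0,1.1,0]]
  ]
}}

```text
t: 8.45
tool_pos: [0.4696, 0.1928, 0.0883]
tool_rot: [-3.133, 0.222, -0.003]
contact_force: [-0.7, -0.2, -2.6]
opening: 0.0221
grip_force: 108.3
```

Call:
{"api": "servo_tool", "payload": {
  "increments": [
    [[0,-0.4,0,0.3,0],[0,-0.4,0,0.5,0],[0,-0.4,0,0.7,0],[0,-0.4,0,0.7,0]]
  ]
}}

```text
t: 8.85
tool_pos: [0.4646, 0.1933, 0.08]
tool_rot: [3.134, -0.222, -0.001]
contact_force: [0.3, -0.5, -2.0]
opening: 0.0222
grip_force: 108.3
```

Call:
{"api": "servo_tool", "payload": {
  "increments": [
    [[0,0,0,0.2,0],[0,0,0,0.3,0],[0,0,0,0.3,0]]
  ]
}}

```text
t: 9.15
tool_pos: [0.4651, 0.1934, 0.0781]
tool_rot: [-3.134, 0.222, -0.0]
contact_force: [-2.4, -0.8, 4.0]
opening: 0.0219
grip_force: 108.8
```

Call:
{"api": "servo_tool", "payload": {
  "increments": [
    [[8.5,0,0,0,0],[8.5,0,0,0,0],[8.5,0,0,0,0],[8.5,0,0,-4,0],[8.5,0,0,-8.5,0]]
  ]
}}

```text
t: 9.65
tool_pos: [0.4631, 0.1928, 0.1608]
tool_rot: [3.132, -0.222, -0.008]
contact_force: [0.2, 0.1, -0.1]
opening: 0.0851
grip_force: 0.0
```

Call:
{"api": "servo_tool", "payload": {
  "increments": [
    [[8.5,0,0,-5,0],[8.5,0,0,-9,0],[8.5,0,0,-13,0],[8.5,0,0,-14,0]]
  ]
}}

```text
t: 10.05
tool_pos: [0.4668, 0.1938, 0.3086]
tool_rot: [-3.131, 0.222, -0.015]
contact_force: [0.2, -0.2, 0.6]
opening: 0.0852
grip_force: 0.0
```

Call:
{"api": "servo_tool", "payload": {
  "increments": [
    [[8.5,1.7,17.4,0,0],[8.5,1.7,17.4,0,0],[8.5,1.7,17.4,0,0],[8.5,1.7,17.4,0,0]]
  ]
}}

```text
t: 10.45
tool_pos: [0.4564, 0.0159, 0.3012]
tool_rot: [3.133, -0.226, -0.001]
contact_force: [-0.0, 0.6, 0.0]
opening: 0.085
grip_force: 0.0
```

Call:
{"api": "servo_tool", "payload": {
  "increments": [
    [[8.5,1.7,17.4,0,0],[8.5,1.7,17.4,0,0],[8.5,1.7,17.4,0,0],[8.5,1.7,17.4,0,0]]
  ]
}}

```text
t: 10.85
tool_pos: [0.4485, -0.1591, 0.3011]
tool_rot: [3.133, -0.228, -0.002]
contact_force: [0.2, 0.7, -0.1]
opening: 0.085
grip_force: 0.0
```

Call:
{"api": "servo_tool", "payload": {
  "increments": [
    [[8.5,1.7,17.4,0,-40],[8.5,1.7,17.4,0,-40],[8.5,1.7,17.4,0,-40],[8.5,1.7,17.4,0,-40],[8.5,1.7,17.4,0,-40]]
  ]
}}

```text
t: 11.35
tool_pos: [0.4405, -0.3342, 0.3003]
tool_rot: [-3.019, -0.864, 0.003]
contact_force: [0.4, 0.7, -0.3]
opening: 0.0847
grip_force: 0.0
```

Call:
{"api": "servo_tool", "payload": {
  "increments": [
    [[8.5,0,0,0,-33],[8.5,0,0,0,-33],[8.5,0,0,0,-33],[8.5,0,0,0,-33],[8.5,0,0,0,-33]]
  ]
}}

```text
t: 11.85
tool_pos: [0.4414, -0.3305, 0.301]
tool_rot: [-2.65, -1.684, 0.001]
contact_force: [0.9, 0.6, -0.4]
opening: 0.0846
grip_force: 0.0
```

```bash
python3 - <<'E'
from h import *
d=snap('wrist','w4');print(d['obs']['t'],d['obs']['tool_pos'],d['obs']['q'])
crop(d,0,0,512,384,1.5,'w4b')
for p in([.582,-.431,.072],[.467,-.452,.072],[.442,-.33,.072]):print(np.array(proj(d,p))*1.5)
plan(.442,-.33,.2,64.6)
E
```

```text
11.85 [ 0.44136279 -0.33051799  0.30097806] [-7.77738142e-01 -1.47471336e-01  1.72252240e+00 -1.53732711e-05
  1.56825639e+00 -3.38951585e-01]
[602.09870469 291.93360917]
[470.17268694 376.85999065]
[373.44259167 248.48945472]
at [ 0.4414 -0.3305  0.3012] yaw 64.73 q6 -0.34 -> shift cm [ 0.07  0.04 10.12] turn 0.1 dist 10.1
```

View pics/w4b.png

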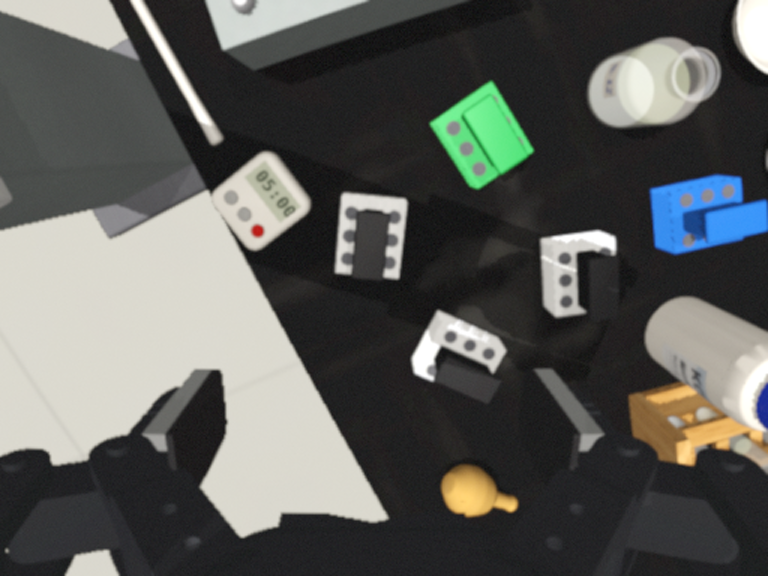

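Wrist view: C's rib bead has corners (356,210), (388,210), (382,279), (353,279), and its body is upright. A is at (595,285) and B at (470,378). The timer is close to C's left at (262,200).

```bash
python3 - <<'E'
from h import *
w=load('w4');b=load('t0')
W=lambda u,v:(u/1.5-.17,v/1.5-.17)
C=lambda u,v:(u/4+125-.375,v/4+140-.375)
def yaw(p,q):d=p-q;return np.degrees(np.arctan2(d[1],d[0])).round(1)
for n,z,c in(('C bead',.072,((356,210),(388,210),(382,279),(353,279))),('C body',.036,((342,193),(408,198),(400,279),(335,272)))):
  p=[atz(w,*W(*q),z) for q in c];print(n,np.mean(p,0).round(4),yaw(p[0],p[3]),yaw(p[1],p[2]),[np.linalg.norm(p[i]-p[i-1]).round(3) for i in range(4)])
print(tri((w,*W(370,244.5)),(b,*C(537,371))))
print('timer near',[atz(w,*W(*q),.02).round(3) for q in((310,205),(265,250))])
p=[atz(w,*W(*q),.072) for q in((447,355),(500,380),(490,402),(437,383))];print('B',np.mean(p,0).round(4),yaw(p[0],p[1]),yaw(p[3],p[2]))
p=[atz(w,*W(*q),.072) for q in((583,250),(620,250),(618,318),(581,318))];print('A',np.mean(p,0).round(4),yaw(p[0],p[3]),yaw(p[1],p[2]))
E
```

```text
C bead [ 0.4406 -0.3264  0.072 ] 61.9 60.3 [np.float64(0.05), np.float64(0.022), np.float64(0.05), np.float64(0.021)]
C body [ 0.4416 -0.3264  0.036 ] 58.9 60.2 [np.float64(0.062), np.float64(0.051), np.float64(0.064), np.float64(0.052)]
(array([ 0.44073545, -0.32956484,  0.05388005]), [np.float64(0.0014336702439596287), np.float64(0.001433670243959485)])
timer near [array([ 0.407, -0.285,  0.02 ]), array([ 0.357, -0.302,  0.02 ])]
B [ 0.4648 -0.4539  0.072 ] 128.3 133.5
A [ 0.5826 -0.4249  0.072 ] 69.6 70.7
```

Call:
{"api": "servo_tool", "payload": {
  "increments": [
    [[5,0.35,-0.25,4,4],[5,0.35,-0.25,8,4],[5,0.35,-0.25,12,4],[5,0.35,-0.25,16,4],[5,0.35,-0.25,18,4]]
  ]
}}

```text
t: 12.4
tool_pos: [0.4389, -0.3245, 0.1174]
tool_rot: [-2.705, -1.585, 0.003]
contact_force: [0.5, 0.4, -0.3]
opening: 0.0507
grip_force: 0.0
```

```bash
python3 - <<'E'
from h import *
d=snap('wrist','w5');print(d['obs']['contact_force'])
crop(d,130,100,390,384,2.1,'w5b')
plan(.4408,-.3264,.057,60.5)
print(np.array(proj(d,(.4408,-.3264,.072))))
E
```

```text
[ 0.53455335  0.41668306 -0.30236331]
at [ 0.4377 -0.3235  0.1149] yaw 60.73 q6 -0.26 -> shift cm [-0.12  0.47  5.78] turn 0.2 dist 5.8
[253.47515757 231.28495489]
```

View pics/w5b.png

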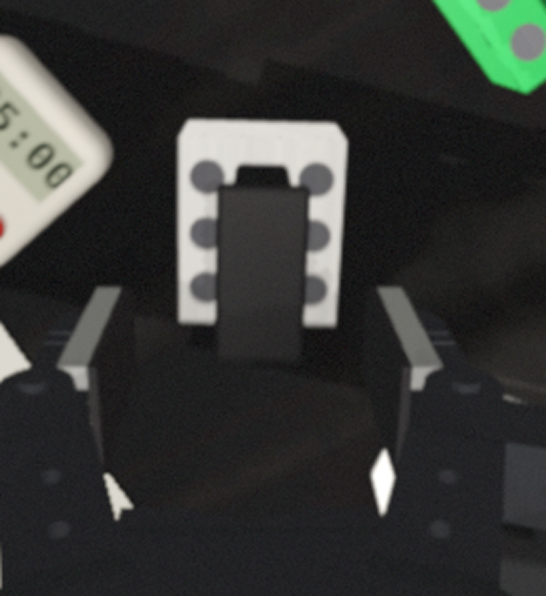

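The bead centre at crop (262,273) agrees with the prediction within about 1 px. Going down to grip.

Call:
{"api": "servo_tool", "payload": {
  "increments": [
    [[5,-0.1,0.4,1.5,0],[5,-0.1,0.4,3.5,0],[5,-0.1,0.4,5,0],[5,-0.1,0.4,5.6,0],[5,-0.1,0.4,5.6,0]]
  ]
}}

```text
t: 12.95
tool_pos: [0.4437, -0.3291, 0.0657]
tool_rot: [-2.708, -1.591, 0.0]
contact_force: [0.7, -1.0, -0.1]
opening: 0.0503
grip_force: 0.0
```

Call:
{"api": "servo_tool", "payload": {
  "increments": [
    [[0,0,0,0,0],[0,0,0,0,0],[0,0,0,0,0],[0,0,0,0,0],[0,0,0,0,0]]
  ],
  "newtons": 60
}}

```text
t: 13.45
tool_pos: [0.4445, -0.3299, 0.0677]
tool_rot: [2.707, 1.591, 0.001]
contact_force: [-0.8, 0.8, 5.8]
opening: 0.0225
grip_force: 58.6
```

Call:
{"api": "servo_tool", "payload": {
  "increments": [
    [[4,0,0,0,0],[4,0,0,0,0],[4,0.1,0,0.5,0],[4,0.1,0,0.9,0],[4,0.1,0,0.9,0]]
  ]
}}

```text
t: 13.95
tool_pos: [0.4437, -0.3277, 0.056]
tool_rot: [-2.707, -1.591, 0.001]
contact_force: [-0.6, 0.7, 0.8]
opening: 0.04
grip_force: 0.0
```

Call:
{"api": "servo_tool", "payload": {
  "increments": [
    [[0,0,0,0,0],[0,0,0,0,0],[0,0,0,0,0],[0,0,0,0,0],[0,0,0,0,0]]
  ],
  "newtons": 60
}}

```text
t: 14.45
tool_pos: [0.4442, -0.3283, 0.0571]
tool_rot: [-2.708, -1.591, 0.0]
contact_force: [-0.4, -0.4, -2.9]
opening: 0.0225
grip_force: 58.5
```

Call:
{"api": "servo_tool", "payload": {
  "increments": [
    [[0,0,0,0,0],[0,0,0,-1,0],[0,0,0,-4,0],[0,0,0,-8,0],[0,0,0,-12,0]]
  ],
  "newtons": 90
}}

```text
t: 14.95
tool_pos: [0.4439, -0.328, 0.1785]
tool_rot: [-2.708, -1.591, 0.001]
contact_force: [0.3, -0.3, -1.9]
opening: 0.0221
grip_force: 88.1
```

Call:
{"api": "servo_tool", "payload": {
  "increments": [
    [[0,3,-1,-2,8],[0,7,-2.4,-4,16],[0,11,-3.8,-4,24],[0,15,-5.2,-4,32],[0,19.5,-6.7,-4,40]]
  ]
}}

```text
t: 15.45
tool_pos: [0.4803, -0.1265, 0.2183]
tool_rot: [3.088, 0.571, 0.002]
contact_force: [0.8, -0.7, -2.8]
opening: 0.0216
grip_force: 88.1
```

Call:
{"api": "servo_tool", "payload": {
  "increments": [
    [[0,0,0,0,8],[0,0,0,0,16],[0,0,0,0,24],[0,0,0,0,29],[0,0,0,0,29]]
  ]
}}

```text
t: 15.95
tool_pos: [0.4802, -0.1278, 0.2177]
tool_rot: [3.134, -0.21, 0.0]
contact_force: [-0.2, -0.2, -3.2]
opening: 0.0218
grip_force: 88.7
```

Call:
{"api": "servo_tool", "payload": {
  "increments": [
    [[0,0,0,0,0],[0,0,0,0,0]]
  ]
}}

```text
t: 16.15
tool_pos: [0.4803, -0.128, 0.2175]
tool_rot: [3.135, -0.209, 0.0]
contact_force: [-0.6, -0.1, -2.6]
opening: 0.0216
grip_force: 88.7
```

```bash
python3 - <<'E'
from h import *
d=snap('wrist','w6');print(d['obs']['contact_force'],d['obs']['opening'])
crop(d,80,20,470,300,2,'w6b')
plan(.4803,-.1255,.18,-8.2)
E
```

```text
[-0.63680183 -0.12906618 -2.58836553] 0.02156634838065475
at [ 0.4803 -0.128   0.2174] yaw -7.64 q6 1.29 -> shift cm [-0.03 -0.25  3.74] turn 0.6 dist 3.8
```

View pics/w6b.png

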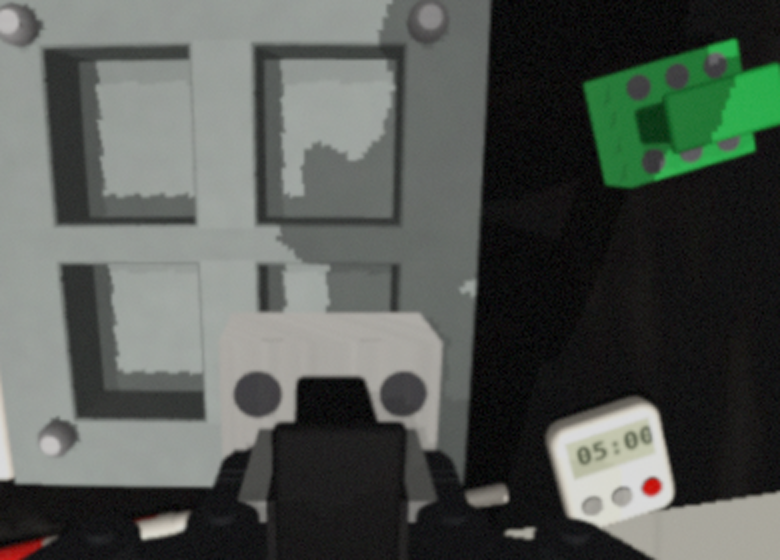

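Near view of the open deck: the well mouth corners are visible, e.g. W++ (43,48)-(196,223), W+- (253,44)-(400,223), W-+ (62,264)-(205,419), with the held block over W--. I'll fit the heater pose.

```bash
python3 - <<'E'
from h import *
from scipy.optimize import least_squares
d=load('w6');X=lambda u,v:(u/2+80-.25,v/2+20-.25)
obs=[]
def box(cx,cy,pts):
    for (sx,sy),p in zip(((1,1),(1,-1),(-1,-1),(-1,1)),pts):
        if p: obs.append(((cx+sx*31.5,cy+sy*26.5,0),p))
box(39,38,((43,48),(190,44),(196,223),(56,224)))
box(39,-38,((253,44),(405,45),(400,223),(256,224)))
box(-39,38,((62,264),(203,264),(205,419),(78,419)))
box(-39,-38,((258,264),(400,264),None,None))
obs+=[((78,72,10),(12,24)),((78,-72,10),(430,16)),((-78,72,10),(48,440))]
L=np.array([o[0] for o in obs])/1000;P=np.array([X(*o[1]) for o in obs])
def f(s,free=False):
    c,n=np.cos(s[2]),np.sin(s[2]);W=np.c_[s[0]+c*L[:,0]-n*L[:,1],s[1]+n*L[:,0]+c*L[:,1],s[3]+L[:,2]]
    return (np.array([proj(d,w) for w in W])-P).ravel()
r=least_squares(f,[.5243,-.0935,-.14,.09],loss='soft_l1');s=r.x
print(s.round(4),np.degrees(s[2]).round(2));print(f(s).reshape(-1,2).round(1).tolist())
r=least_squares(lambda q:f([*q,.09]),s[:3],loss='soft_l1');s=r.x;print('z fixed',s.round(4),np.degrees(s[2]).round(2))
c,n=np.cos(s[2]),np.sin(s[2])
for a in(39,-39):
  for b in(38,-38):print(a,b,(s[0]+(c*a-n*b)/1000).round(4),(s[1]+(n*a+c*b)/1000).round(4))
o=d['obs'];M=R.from_rotvec(o['tool_rot']).as_matrix()
for q in((220,345),(443,345)):print('blk',(M.T@(atz(d,*X(*q),o['tool_pos'][2]-.021)-o['tool_pos'])).round(4))
for q in((240,313),(425,313)):print('blkfoot',(M.T@(atz(d,*X(*q),o['tool_pos'][2]-.057)-o['tool_pos'])).round(4))
for q in((275,425),(405,425)):print('bead',(M.T@(atz(d,*X(*q),o['tool_pos'][2]+.015)-o['tool_pos'])).round(4))
E
```

```text
[ 0.5238 -0.0928 -0.1378  0.0896] -7.89
[[0.2, 0.1], [-0.4, 0.4], [0.1, 0.2], [0.8, 0.0], [0.5, 0.1], [-0.3, -0.1], [0.0, 0.5], [0.8, -0.3], [-0.4, -0.2], [-2.5, -0.3], [0.4, -0.0], [-0.4, -0.7], [0.3, -0.3], [-0.5, 0.1], [-1.5, -1.1], [0.0, 0.4], [1.8, 2.0]]
z fixed [ 0.5238 -0.0929 -0.1377] -7.89
39 38 0.5677 -0.0606
39 -38 0.5572 -0.1359
-39 38 0.4904 -0.0499
-39 -38 0.48 -0.1252
blk [ 0.0282 -0.0257  0.021 ]
blk [0.0282 0.0244 0.021 ]
blkfoot [ 0.0275 -0.0263  0.057 ]
blkfoot [0.0276 0.0249 0.057 ]
bead [ 0.0235 -0.0102 -0.015 ]
bead [ 0.0236  0.0125 -0.015 ]
```

Call:
{"api": "servo_tool", "payload": {
  "increments": [
    [[0,0.1,-0.28,1,0.25],[0,0.1,-0.28,3,0.25],[0,0.1,-0.28,5,0.25],[0,0.1,-0.28,6,0.25],[0,0.1,-0.28,6,0.25]]
  ]
}}

```text
t: 16.7
tool_pos: [0.4803, -0.1246, 0.1548]
tool_rot: [-3.132, 0.217, 0.007]
contact_force: [-0.1, -0.6, -2.4]
opening: 0.0218
grip_force: 88.7
```

Call:
{"api": "servo_tool", "payload": {
  "increments": [
    [[0,0,0,0.4,0],[0,0,0,0.8,0],[0,0,0,1.1,0],[0,0,0,1.4,0],[0,0,0,1.4,0]]
  ]
}}

```text
t: 17.2
tool_pos: [0.4815, -0.1252, 0.143]
tool_rot: [-3.134, 0.217, 0.001]
contact_force: [0.1, -0.4, -2.7]
opening: 0.0218
grip_force: 88.7
```

```bash
python3 - <<'E'
from h import *
o=ctrl.get_obs();print(o['contact_force'],o['wrist_torque'],o['opening'])
plan(.4817,-.1254,.111,-7.9)
E
```

```text
[ 0.06125064 -0.38387914 -2.72600745] [ 0.04181064 -0.02155275 -0.03756582] 0.02175268471660729
at [ 0.4815 -0.1252  0.143 ] yaw -7.94 q6 1.31 -> shift cm [0.02 0.01 3.2 ] turn -0.0 dist 3.2
```

Call:
{"api": "servo_tool", "payload": {
  "increments": [
    [[0,0,0,0.5,0],[0,0,0,1,0],[0,0,0,1.5,0],[0,0,0,1.9,0],[0,0,0,1.9,0]]
  ]
}}

```text
t: 17.7
tool_pos: [0.4813, -0.1256, 0.1235]
tool_rot: [3.133, -0.217, -0.002]
contact_force: [0.2, -3.4, -3.7]
opening: 0.0216
grip_force: 89.1
```

Call:
{"api": "servo_tool", "payload": {
  "increments": [
    [[0,0,0,0.4,0],[0,0,0,0.7,0],[0,0,0,1.0,0],[0,0,0,1.1,0],[0,0,0,1.1,0]]
  ]
}}

```text
t: 18.2
tool_pos: [0.4817, -0.1255, 0.1131]
tool_rot: [3.134, -0.217, -0.0]
contact_force: [-1.1, -4.3, -0.8]
opening: 0.0216
grip_force: 89.2
```

Sliding in with only light wall contact (about 4 N in -y). Another 2-3 mm to bottom.

Call:
{"api": "servo_tool", "payload": {
  "increments": [
    [[0,0,0.03,0.1,0],[0,0,0.03,0.2,0],[0,0,0.03,0.3,0],[0,0,0.03,0.3,0]]
  ]
}}

```text
t: 18.6
tool_pos: [0.4819, -0.1255, 0.111]
tool_rot: [-3.134, 0.217, -0.0]
contact_force: [-2.5, -3.2, 4.2]
opening: 0.0219
grip_force: 89.6
```

Call:
{"api": "servo_tool", "payload": {
  "increments": [
    [[5,0,0,0,0],[5,0,0,0,0],[5,0,0,0,0],[5,0,0,-4,0],[5,0,0,-8,0]]
  ]
}}

```text
t: 19.1
tool_pos: [0.4804, -0.1246, 0.1892]
tool_rot: [-3.132, 0.217, 0.007]
contact_force: [0.8, -0.1, 0.2]
opening: 0.0503
grip_force: 0.0
```

Call:
{"api": "servo_tool", "payload": {
  "increments": [
    [[8.5,0,0,-4,0],[8.5,0,0,-8,0],[8.5,0,3,-11,-8],[8.5,2,8,-11,-16],[8.5,4.3,13,-11,-24]]
  ]
}}

```text
t: 19.6
tool_pos: [0.5046, -0.2528, 0.3026]
tool_rot: [3.107, 0.45, 0.006]
contact_force: [0.9, 1.7, 0.3]
opening: 0.0848
grip_force: 0.0
```

```bash
python3 - <<'E'
from h import *
plan(.525,-.44,.30,70)
E
```

```text
at [ 0.5046 -0.2528  0.3026] yaw 16.47 q6 0.69 -> shift cm [-3.35 18.53  0.29] turn -53.5 dist 18.8
```

Call:
{"api": "servo_tool", "payload": {
  "increments": [
    [[8.5,-1,5,0,-8],[8.5,-2,10,0,-16],[8.5,-3,15,0,-24],[8.5,-3.4,18.5,0,-32],[8.5,-3.4,18.5,0,-40]]
  ]
}}

```text
t: 20.1
tool_pos: [0.5217, -0.4429, 0.298]
tool_rot: [-2.77, -1.478, 0.001]
contact_force: [-1.0, 1.2, 0.1]
opening: 0.0849
grip_force: 0.0
```

Call:
{"api": "servo_tool", "payload": {
  "increments": [
    [[8.5,0,0,0,-8],[8.5,0,0,0,-13],[8.5,0,0,0,-13],[8.5,0,0,0,-13]]
  ]
}}

```text
t: 20.5
tool_pos: [0.5224, -0.4387, 0.2999]
tool_rot: [-2.589, -1.778, -0.001]
contact_force: [0.4, 0.1, -0.6]
opening: 0.0846
grip_force: 0.0
```

```bash
python3 - <<'E'
from h import *
d=snap('wrist','w7');print(d['obs']['t'],d['obs']['tool_pos'],np.abs(d['obs']['dq']).max())
crop(d,0,0,512,384,1.5,'w7b')
plan(.525,-.44,.30,70)
E
```

```text
20.5 [ 0.52237038 -0.43865716  0.29987196] 0.0054856967907241285
at [ 0.5223 -0.4387  0.3   ] yaw 68.98 q6 -0.44 -> shift cm [-0.03  0.3  -0.  ] turn -1.0 dist 0.3
```

View pics/w7b.png

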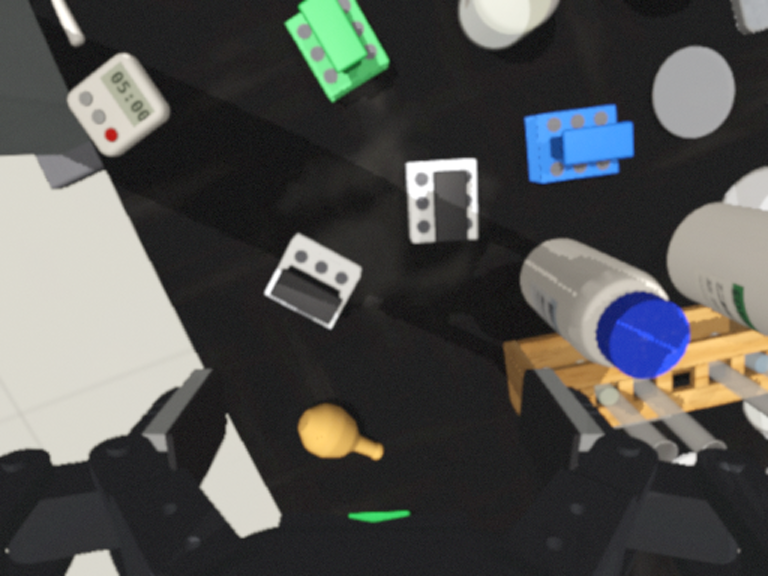

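Wrist view: A's bead corners are (433,170), (466,170), (467,240), (436,241). B's are (285,267), (343,297), (333,320), (274,290). Both stand upright.

```bash
python3 - <<'E'
from h import *
w=load('w7');b=load('t0')
W=lambda u,v:(u/1.5-.17,v/1.5-.17)
C=lambda u,v:(u/4+125-.375,v/4+140-.375)
def yaw(p,q):d=p-q;return np.degrees(np.arctan2(d[1],d[0])).round(1)
for n,z,c in(('A bead',.072,((433,170),(466,170),(467,240),(436,241))),('A body',.036,((405,160),(477,158),(480,241),(410,244))),('B bead',.072,((274,290),(285,267),(343,297),(333,320))),('B body',.036,((265,293),(298,234),(361,268),(331,328)))):
  p=[atz(w,*W(*q),z) for q in c];print(n,np.mean(p,0).round(4),yaw(p[0],p[3]),yaw(p[1],p[2]),[np.linalg.norm(p[i]-p[i-1]).round(3) for i in range(4)])
print(tri((w,*W(450.5,205)),(b,*C(657,188))),tri((w,*W(309,293.5)),(b,*C(687,337))))
plan(.5829,-.4275,.13,68)
E
```

```text
A bead [ 0.5842 -0.4287  0.072 ] 73.1 72.4 [np.float64(0.049), np.float64(0.023), np.float64(0.049), np.float64(0.022)]
A body [ 0.5837 -0.429   0.036 ] 73.4 73.9 [np.float64(0.064), np.float64(0.054), np.float64(0.063), np.float64(0.055)]
B bead [ 0.4674 -0.452   0.072 ] 130.6 130.5 [np.float64(0.048), np.float64(0.019), np.float64(0.047), np.float64(0.019)]
B body [ 0.4668 -0.4517  0.036 ] 129.5 129.9 [np.float64(0.06), np.float64(0.056), np.float64(0.056), np.float64(0.056)]
(array([ 0.58959853, -0.43367069,  0.03195808]), [np.float64(0.0011002789653961772), np.float64(0.0011002789653961544)]) (array([ 0.46719162, -0.45155803,  0.07157197]), [np.float64(0.00048234022573972427), np.float64(0.0004823402257397223)])
at [ 0.5223 -0.4387  0.3   ] yaw 68.98 q6 -0.44 -> shift cm [ 3.2   5.26 17.  ] turn 1.0 dist 18.1
```

Call:
{"api": "servo_tool", "payload": {
  "increments": [
    [[6,3.1,5.4,3,-4],[6,3.1,5.4,7,-4],[6,3.1,5.4,12,-4],[6,3.1,5.4,16,-4],[6,3.1,5.4,19,-4]]
  ]
}}

```text
t: 21.05
tool_pos: [0.5827, -0.4276, 0.1059]
tool_rot: [-2.521, -1.866, 0.001]
contact_force: [-0.4, -0.4, 0.5]
opening: 0.06
grip_force: 0.0
```

Call:
{"api": "servo_tool", "payload": {
  "increments": [
    [[6,0,0,0,0],[6,0,0,0,0]]
  ]
}}

```text
t: 21.25
tool_pos: [0.5838, -0.4291, 0.1105]
tool_rot: [-2.524, -1.869, -0.0]
contact_force: [0.5, -0.5, 1.4]
opening: 0.0598
grip_force: 0.0
```

```bash
python3 - <<'E'
from h import *
plan(.584,-.4288,.057,73)
E
```

```text
at [ 0.5838 -0.4291  0.1105] yaw 73.03 q6 -0.44 -> shift cm [0.04 0.01 5.35] turn 0.0 dist 5.3
```

Call:
{"api": "servo_tool", "payload": {
  "increments": [
    [[6,0,0,1.5,0],[6,0,0,3.5,0],[6,0,0,4.8,0],[6,0,0,5.3,0],[6,0,0,5.3,0]]
  ]
}}

```text
t: 21.75
tool_pos: [0.583, -0.4286, 0.0553]
tool_rot: [-2.522, -1.868, 0.001]
contact_force: [-0.1, 0.1, -0.8]
opening: 0.06
grip_force: 0.0
```

Call:
{"api": "servo_tool", "payload": {
  "increments": [
    [[0,0,0,0,0],[0,0,0,0,0],[0,0,0,0,0],[0,0,0,0,0],[0,0,0,0,0]]
  ],
  "newtons": 60
}}

```text
t: 22.25
tool_pos: [0.5842, -0.4298, 0.0585]
tool_rot: [2.523, 1.869, 0.0]
contact_force: [-0.9, 0.3, 4.4]
opening: 0.0223
grip_force: 58.6
```

Call:
{"api": "servo_tool", "payload": {
  "increments": [
    [[0,0,0,0,0],[0,0,0,-1,0],[0,0,0,-4,0],[0,0,0,-8,0],[0,0,0,-12,0]]
  ],
  "newtons": 90
}}

```text
t: 22.75
tool_pos: [0.5828, -0.4283, 0.1762]
tool_rot: [-2.521, -1.868, 0.001]
contact_force: [0.1, -0.7, -3.2]
opening: 0.0218
grip_force: 88.3
```

Call:
{"api": "servo_tool", "payload": {
  "increments": [
    [[0,3,-1,-2,8],[0,7,-2.8,-4,16],[0,11,-4.5,-4,24],[0,15,-6.1,-4,32],[0,18,-7.3,-4,40]]
  ]
}}

```text
t: 23.25
tool_pos: [0.5654, -0.233, 0.2162]
tool_rot: [-3.012, -0.886, 0.002]
contact_force: [0.3, -0.6, -3.3]
opening: 0.022
grip_force: 88.5
```

```bash
python3 - <<'E'
from h import *
o=ctrl.get_obs();print(o['opening'],o['grip_force'],o['contact_force'])
plan(.5572,-.1359,.22,-7.9)
E
```

```text
0.021957779077082993 88.4754467010498 [ 0.29289532 -0.60239159 -3.26940495]
at [ 0.5654 -0.233   0.2162] yaw 32.78 q6 0.49 -> shift cm [ 4.57 -8.61 -0.36] turn 40.7 dist 9.8
```

Call:
{"api": "servo_tool", "payload": {
  "increments": [
    [[0,1.5,-3,0,8],[0,3,-6,0,16],[0,4.5,-8.6,0,24],[0,4.5,-8.6,0,32],[0,4.5,-8.6,0,40.5]]
  ]
}}

```text
t: 23.75
tool_pos: [0.5564, -0.1377, 0.2162]
tool_rot: [-3.134, 0.21, 0.003]
contact_force: [0.2, -0.2, -3.1]
opening: 0.0219
grip_force: 88.7
```

Call:
{"api": "servo_tool", "payload": {
  "increments": [
    [[0,0,0,0,0],[0,0,0,0,0],[0,0,0,0,0]]
  ]
}}

```text
t: 24.05
tool_pos: [0.5569, -0.1393, 0.2168]
tool_rot: [-3.135, 0.201, 0.001]
contact_force: [0.2, -0.4, -3.3]
opening: 0.022
grip_force: 88.7
```

```bash
python3 - <<'E'
from h import *
d=snap('wrist','w8');print(d['obs']['contact_force'],d['obs']['opening'],np.abs(d['obs']['dq']).max())
crop(d,80,20,470,300,2,'w8b')
plan(.5572,-.1359,.111,-7.9)
E
```

```text
[ 0.17619676 -0.40498676 -3.3336749 ] 0.021961748383425156 0.008607158195238303
at [ 0.557  -0.1394  0.217 ] yaw -7.37 q6 1.32 -> shift cm [-0.02 -0.34 10.6 ] turn 0.5 dist 10.6
```

View pics/w8b.png

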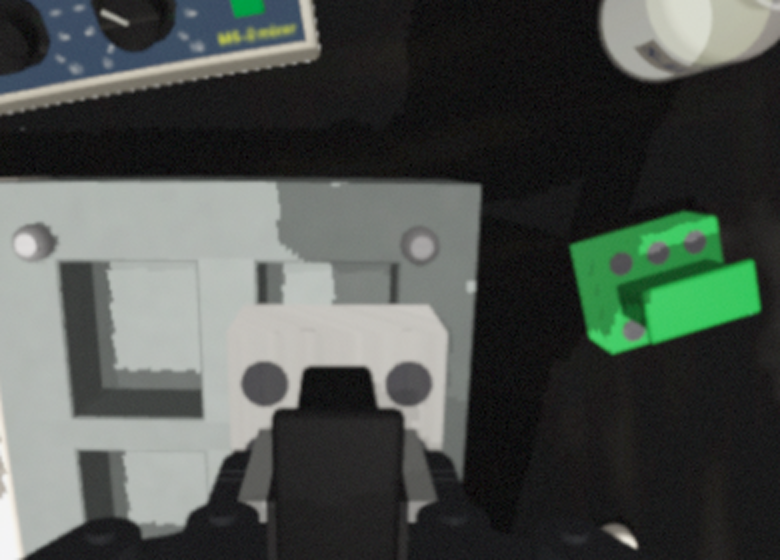

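```bash
python3 - <<'E'
from h import *
X=lambda u,v:(u/2+80-.25,v/2+20-.25)
for n,gh,pts in(('w6',.057,((240,313,.057),(425,313,.057),(258,393,.021),(404,393,.021),(275,425,-.015),(405,425,-.015))),('w8',.0585,((245,305,.0585),(432,305,.0585),(265,384,.0225),(410,384,.0225),(274,410,-.0135),(403,410,-.0135)))):
    d=load(n);o=d['obs'];M=R.from_rotvec(o['tool_rot']).as_matrix()
    for u,v,z in pts:print(n,(M.T@(atz(d,*X(u,v),o['tool_pos'][2]-z)-o['tool_pos'])*1000).round(1))
d=load('w8')
from math import *
s=(.5238,-.0928,radians(-7.89));c,n=cos(s[2]),sin(s[2])
for (a,b,z),q in (((78,72,.1),(27,244)),((78,-72,.1),(422,245)),((39+31.5,38+26.5,.09),(60,262)),((70.5,11.5,.09),(198,260)),((70.5,-11.5,.09),(258,262)),((7.5,11.5,.09),(203,417)),((7.5,64.5,.09),(73,415))):
    p=np.array(proj(d,(s[0]+(c*a-n*b)/1000,s[1]+(n*a+c*b)/1000,z)));print((2*(p-X(*q))).round(1))
E
```

```text
w6 [ 27.5 -26.3  57. ]
w6 [27.6 24.9 57. ]
w6 [ 16.8 -17.5  21. ]
w6 [16.8 16.  21. ]
w6 [ 23.5 -10.2 -15. ]
w6 [ 23.6  12.5 -15. ]
w8 [ 29.5 -25.1  58.5]
w8 [29.5 27.  58.5]
w8 [ 18.5 -16.   22.5]
w8 [18.5 17.4 22.5]
w8 [ 25.8 -10.5 -13.5]
w8 [ 25.8  12.3 -13.5]
[-1.   0.6]
[-0.3  1.8]
[-1.5 -1. ]
[-2.   1.4]
[-1.2 -0.2]
[0.2 0.8]
[1.  0.8]
```

The heater pose is confirmed (residuals within 1 px). The block body sits about 0.8 mm towards +y of the tool, so I'll compensate.

Call:
{"api": "servo_tool", "payload": {
  "increments": [
    [[0,-0.04,-0.42,1,0.5],[0,-0.04,-0.42,3,0.5],[0,-0.04,-0.42,5,0.5],[0,-0.04,-0.42,6,0.5],[0,-0.04,-0.42,6,0.5]]
  ]
}}

```text
t: 24.6
tool_pos: [0.5558, -0.1344, 0.1546]
tool_rot: [-3.133, 0.217, 0.007]
contact_force: [-0.2, 0.8, -4.5]
opening: 0.0218
grip_force: 88.7
```

Call:
{"api": "servo_tool", "payload": {
  "increments": [
    [[0,0,0,0.4,0],[0,0,0,0.8,0],[0,0,0,1.1,0],[0,0,0,1.4,0],[0,0,0,1.4,0]]
  ]
}}

```text
t: 25.1
tool_pos: [0.5572, -0.1349, 0.143]
tool_rot: [-3.134, 0.217, 0.001]
contact_force: [-0.2, -0.2, -3.6]
opening: 0.0219
grip_force: 88.7
```

```bash
python3 - <<'E'
from h import *
o=ctrl.get_obs();print(o['contact_force'],o['wrist_torque'],o['opening'])
plan(.557,-.1351,.1125,-7.9)
E
```

```text
[-0.1863877  -0.18991497 -3.61999334] [-0.05813202 -0.08561473  0.00821633] 0.021940566030469403
at [ 0.5572 -0.1349  0.143 ] yaw -7.94 q6 1.34 -> shift cm [-0.01  0.02  3.05] turn -0.0 dist 3.0
```

Call:
{"api": "servo_tool", "payload": {
  "increments": [
    [[0,0,0,0.5,0],[0,0,0,1,0],[0,0,0,1.5,0],[0,0,0,1.9,0],[0,0,0,1.9,0]]
  ]
}}

```text
t: 25.6
tool_pos: [0.5567, -0.1348, 0.1231]
tool_rot: [-3.133, 0.218, 0.003]
contact_force: [-0.3, 0.2, -3.9]
opening: 0.0218
grip_force: 88.7
```

Call:
{"api": "servo_tool", "payload": {
  "increments": [
    [[0,0,0,0.4,0],[0,0,0,0.7,0],[0,0,0,1.0,0],[0,0,0,1.1,0],[0,0,0,1.1,0]]
  ]
}}

```text
t: 26.1
tool_pos: [0.5572, -0.135, 0.1131]
tool_rot: [-3.134, 0.217, 0.001]
contact_force: [-0.2, 0.1, -3.4]
opening: 0.0216
grip_force: 88.7
```

Call:
{"api": "servo_tool", "payload": {
  "increments": [
    [[0,0,0,0.1,0],[0,0,0,0.2,0],[0,0,0,0.3,0],[0,0,0,0.3,0]]
  ]
}}

```text
t: 26.5
tool_pos: [0.5582, -0.1351, 0.1127]
tool_rot: [3.134, -0.217, 0.002]
contact_force: [-3.8, 2.9, 6.4]
opening: 0.0217
grip_force: 89.4
```

Call:
{"api": "servo_tool", "payload": {
  "increments": [
    [[5,0,0,0,0],[5,0,0,0,0],[5,0,0,0,0],[5,0,0,-4,0],[5,0,0,-8,0]]
  ]
}}

```text
t: 27.0
tool_pos: [0.5561, -0.1346, 0.1891]
tool_rot: [-3.133, 0.218, 0.006]
contact_force: [-0.1, 0.5, 0.2]
opening: 0.0502
grip_force: 0.0
```

Call:
{"api": "servo_tool", "payload": {
  "increments": [
    [[6,0,0,-4,0],[6,0,2,-8,0],[6,-1,6,-10,0],[6,-2,11,-10,0],[6,-2.5,16,-10,0]]
  ]
}}

```text
t: 27.5
tool_pos: [0.5105, -0.2903, 0.2921]
tool_rot: [3.132, -0.215, 0.004]
contact_force: [0.8, -1.1, 0.6]
opening: 0.0601
grip_force: 0.0
```

Call:
{"api": "servo_tool", "payload": {
  "increments": [
    [[6,-1,5,0,8],[6,-2,10,0,16],[6,-2.2,14,0,24],[6,-2.2,16.6,0,32],[6,-2.2,16.6,0,40]]
  ]
}}

```text
t: 28.0
tool_pos: [0.4646, -0.4536, 0.2895]
tool_rot: [2.864, -1.29, -0.001]
contact_force: [-1.0, 1.3, -0.3]
opening: 0.0598
grip_force: 0.0
```

Call:
{"api": "servo_tool", "payload": {
  "increments": [
    [[6,0,0,0,2],[6,0,0,0,2],[6,0,0,0,2]]
  ]
}}

```text
t: 28.3
tool_pos: [0.466, -0.4501, 0.2901]
tool_rot: [-2.848, 1.325, 0.0]
contact_force: [-1.2, -1.0, 0.5]
opening: 0.0602
grip_force: 0.0
```

```bash
python3 - <<'E'
from h import *
d=snap('wrist','w9');print(d['obs']['t'],d['obs']['tool_pos'],np.abs(d['obs']['dq']).max())
crop(d,60,0,460,300,2,'w9b')
X=lambda p:((p[0]-60+.25)*2,(p[1]+.25)*2)
print(X(proj(d,(.4674,-.452,.072))))
plan(.4674,-.452,.057,-49.6)
E
```

```text
28.3 [ 0.46604872 -0.45014718  0.29006639] 0.005584563871936052
(np.float64(376.62529444929044), np.float64(333.3850707467524))
at [ 0.4661 -0.45    0.2902] yaw -49.88 q6 1.56 -> shift cm [ 0.24  0.03 23.32] turn -0.3 dist 23.3
```

View pics/w9b.png

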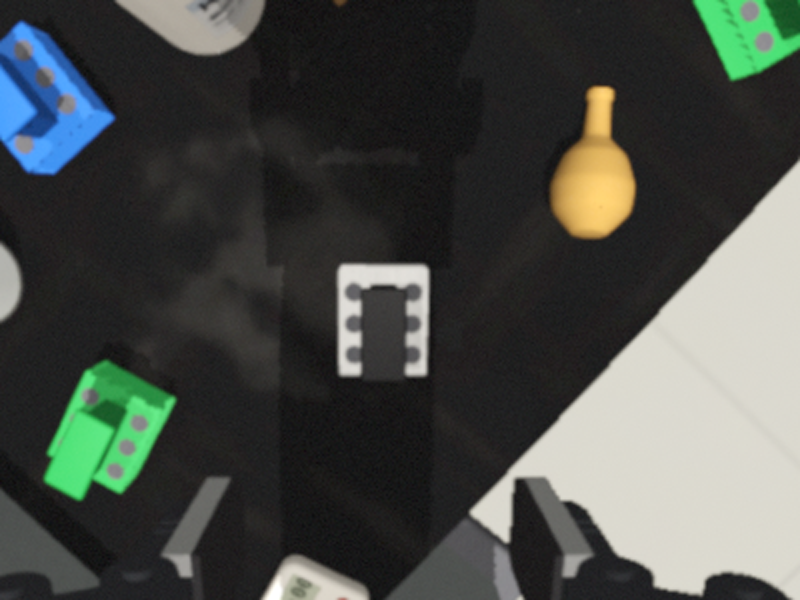

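B's bead is at crop (361,290)-(405,380), centred on (383.5,335), about 3.6 mm to the right of the prediction and aligned with the tool. Going down with that correction.

Call:
{"api": "servo_tool", "payload": {
  "increments": [
    [[6,0.15,0.38,4,0],[6,0.15,0.38,8,0],[6,0.15,0.38,12.5,0],[6,0.15,0.38,16.5,0],[6,0.15,0.38,18.5,0]]
  ]
}}

```text
t: 28.85
tool_pos: [0.4625, -0.4514, 0.1003]
tool_rot: [-2.846, 1.323, 0.01]
contact_force: [-0.4, 0.4, -0.7]
opening: 0.06
grip_force: 0.0
```

Call:
{"api": "servo_tool", "payload": {
  "increments": [
    [[6,0,0,1.5,0],[6,0,0,3,0],[6,0,0,4.3,0],[6,0,0,4.8,0],[6,0,0,4.8,0]]
  ]
}}

```text
t: 29.35
tool_pos: [0.4641, -0.4537, 0.057]
tool_rot: [-2.848, 1.326, 0.001]
contact_force: [0.0, -0.3, -0.2]
opening: 0.0604
grip_force: 0.0
```

Call:
{"api": "servo_tool", "payload": {
  "increments": [
    [[0,0,0,0,0],[0,0,0,0,0],[0,0,0,0,0],[0,0,0,0,0],[0,0,0,0,0]]
  ],
  "newtons": 60
}}

```text
t: 29.85
tool_pos: [0.4647, -0.4543, 0.0585]
tool_rot: [2.847, -1.326, 0.003]
contact_force: [0.8, 1.4, 4.3]
opening: 0.0228
grip_force: 58.6
```

Call:
{"api": "servo_tool", "payload": {
  "increments": [
    [[0,0,0,0,0],[0,0,0,-1,0],[0,0,0,-4,0],[0,0,0,-8,0],[0,0,0,-12,0]]
  ],
  "newtons": 90
}}

```text
t: 30.35
tool_pos: [0.4629, -0.4527, 0.1764]
tool_rot: [-2.846, 1.326, 0.007]
contact_force: [0.1, -0.4, -2.9]
opening: 0.0221
grip_force: 88.2
```

Call:
{"api": "servo_tool", "payload": {
  "increments": [
    [[0,-2,-2,-2,0],[0,-5,-5,-4,0],[0,-8,-8,-4,0],[0,-11,-11,-4,0],[0,-14,-13.5,-4,0]]
  ]
}}

```text
t: 30.85
tool_pos: [0.4766, -0.2576, 0.2163]
tool_rot: [-2.848, 1.326, 0.003]
contact_force: [1.1, 0.5, -3.1]
opening: 0.0218
grip_force: 88.3
```

Call:
{"api": "servo_tool", "payload": {
  "increments": [
    [[0,-3,-3,0,-8],[0,-6,-6,0,-16],[0,-9,-9,0,-24],[0,-12,-12,0,-32],[0,-15,-14.3,0,-40]]
  ]
}}

```text
t: 31.35
tool_pos: [0.4894, -0.0509, 0.2163]
tool_rot: [-3.13, 0.263, 0.003]
contact_force: [-0.3, 0.3, -3.5]
opening: 0.0218
grip_force: 88.4
```

Call:
{"api": "servo_tool", "payload": {
  "increments": [
    [[0,0,0,0,-2],[0,0,0,0,-2],[0,0,0,0,-2],[0,0,0,0,-2]]
  ]
}}

```text
t: 31.75
tool_pos: [0.49, -0.0536, 0.2169]
tool_rot: [3.134, -0.22, -0.001]
contact_force: [0.1, -0.9, -2.7]
opening: 0.022
grip_force: 88.8
```

```bash
python3 - <<'E'
from h import *
d=snap('wrist','w10');print(d['obs']['contact_force'],d['obs']['opening'],np.abs(d['obs']['dq']).max())
plan(.4904,-.0499,.111,-7.9)
# search block foot edge / hole positions versus w8 by template matching
r=load('w8')['img'];g=lambda x:cv2.cvtColor(x,cv2.COLOR_RGB2GRAY)
for nm,(u0,v0,u1,v1) in(('holes',(195,170,305,225)),('holeL',(198,195,226,228)),('holeR',(271,195,299,228)),('bead',(210,218,288,250)),):
    t=g(r)[v0:v1,u0:u1]
    for k,im in(('w10',d['img']),('w6',load('w6')['img'])):
        m=cv2.matchTemplate(g(im),t,cv2.TM_CCOEFF_NORMED);a=np.full_like(m,-1);a[v0-20:v0+20,u0-20:u0+20]=m[v0-20:v0+20,u0-20:u0+20]
        _,s,_,p=cv2.minMaxLoc(a);print(nm,k,p[0]-u0,p[1]-v0,round(s,2))
crop(d,80,20,470,300,2,'w10b')
E
```

```text
[ 0.11323816 -0.85355805 -2.65561946] 0.02197219970910193 0.006738562214463206
at [ 0.4901 -0.0536  0.2171] yaw -8.04 q6 1.45 -> shift cm [-1.000e-02 -3.700e-01  1.061e+01] turn -0.1 dist 10.6
holes w10 0 4 0.99
holes w6 -3 5 0.98
holeL w10 0 5 0.99
holeL w6 -3 6 0.92
holeR w10 -1 4 0.98
holeR w6 -3 5 0.96
bead w10 0 5 0.95
bead w6 0 6 0.89
```

Call:
{"api": "servo_tool", "payload": {
  "increments": [
    [[0,0.13,-0.44,1,0],[0,0.13,-0.44,3,0],[0,0.13,-0.44,5,0],[0,0.13,-0.44,6,0],[0,0.13,-0.44,6,0]]
  ]
}}

```text
t: 32.3
tool_pos: [0.4907, -0.0485, 0.1548]
tool_rot: [-3.133, 0.218, 0.007]
contact_force: [-0.8, -0.6, -3.6]
opening: 0.022
grip_force: 88.7
```

Call:
{"api": "servo_tool", "payload": {
  "increments": [
    [[0,0,0,0.4,0],[0,0,0,0.8,0],[0,0,0,1.1,0],[0,0,0,1.4,0],[0,0,0,1.4,0]]
  ]
}}

```text
t: 32.8
tool_pos: [0.4919, -0.0486, 0.143]
tool_rot: [-3.134, 0.217, 0.001]
contact_force: [-0.2, 0.1, -3.4]
opening: 0.0218
grip_force: 88.8
```

```bash
python3 - <<'E'
from h import *
o=ctrl.get_obs();print(o['contact_force'],o['wrist_torque'],o['opening'])
plan(.4917,-.0494,.1125,-7.9)
E
```

```text
[-0.17912873  0.0823286  -3.36300724] [-0.00513114 -0.02584419 -0.01047883] 0.02183247447870912
at [ 0.4919 -0.0486  0.143 ] yaw -7.94 q6 1.46 -> shift cm [-0.01  0.08  3.05] turn -0.0 dist 3.0
```

Call:
{"api": "servo_tool", "payload": {
  "increments": [
    [[0,0,0.04,0.5,0],[0,0,0.04,1,0],[0,0,0.04,1.5,0],[0,0,0.04,1.9,0],[0,0,0.04,1.9,0]]
  ]
}}

```text
t: 33.3
tool_pos: [0.4914, -0.049, 0.1232]
tool_rot: [-3.134, 0.217, 0.003]
contact_force: [-0.3, 0.6, -3.0]
opening: 0.0219
grip_force: 88.7
```

Call:
{"api": "servo_tool", "payload": {
  "increments": [
    [[0,0,0,0.4,0],[0,0,0,0.7,0],[0,0,0,1.0,0],[0,0,0,1.1,0],[0,0,0,1.1,0]]
  ]
}}

```text
t: 33.8
tool_pos: [0.492, -0.0491, 0.1131]
tool_rot: [-3.134, 0.217, 0.001]
contact_force: [-0.8, -0.2, -2.8]
opening: 0.0217
grip_force: 88.8
```

Call:
{"api": "servo_tool", "payload": {
  "increments": [
    [[0,0,0,0.1,0],[0,0,0,0.2,0],[0,0,0,0.3,0],[0,0,0,0.3,0]]
  ]
}}

```text
t: 34.2
tool_pos: [0.4931, -0.0491, 0.1128]
tool_rot: [-3.134, 0.217, -0.003]
contact_force: [-4.6, 2.1, 8.0]
opening: 0.0216
grip_force: 89.6
```

Call:
{"api": "servo_tool", "payload": {
  "increments": [
    [[5,0,0,0,0],[5,0,0,0,0],[5,0,0,0,0],[5,0,0,-4,0],[5,0,0,-8,0]]
  ]
}}

```text
t: 34.7
tool_pos: [0.4908, -0.0489, 0.1894]
tool_rot: [-3.133, 0.218, 0.006]
contact_force: [1.6, -0.2, 0.9]
opening: 0.0498
grip_force: 0.0
```

Call:
{"api": "servo_tool", "payload": {
  "increments": [
    [[6,0,0,-4,0],[6,0,0,-8,0],[6,0,0,-12,0],[6,0,0,-14,0],[6,0,0,-14,0]]
  ]
}}

```text
t: 35.2
tool_pos: [0.4936, -0.0496, 0.3348]
tool_rot: [3.133, -0.217, 0.012]
contact_force: [0.4, 0.1, -0.1]
opening: 0.06
grip_force: 0.0
```

```bash
python3 - <<'E'
from h import *
d=snap('wrist','w11');print(d['obs']['tool_pos'])
E
```

```text
[ 0.49357707 -0.04955847  0.33476973]
```

Call:
{"api": "servo_tool", "payload": {
  "increments": [
    [[6,-1,-4,0,0],[6,-2.5,-9,0,0],[6,-4,-14,0,0],[6,-5,-19,0,0],[6,-6.1,-23.6,0,0]]
  ]
}}

```text
t: 35.75
tool_pos: [0.4632, 0.192, 0.3274]
tool_rot: [3.133, -0.218, -0.005]
contact_force: [1.3, -0.4, 0.1]
opening: 0.0603
grip_force: 0.0
```

Call:
{"api": "servo_tool", "payload": {
  "increments": [
    [[6,0,0,0,0],[6,0,0,0,0]]
  ]
}}

```text
t: 35.95
tool_pos: [0.4635, 0.1912, 0.3276]
tool_rot: [3.133, -0.213, -0.006]
contact_force: [-0.1, -0.7, 0.6]
opening: 0.0601
grip_force: 0.0
```

```bash
python3 - <<'E'
from h import *
d=snap('wrist','w12');print(d['obs']['tool_pos']);t=snap('top','t2');s=snap('scene','s2')
a=cv2.resize(load('w11')['img'][0:300,40:470],None,fx=.92,fy=.92)  # TL
b=cv2.resize(t['img'][110:270,40:330],(400,220))
im=np.zeros((600,800,3),np.uint8)
im[:a.shape[0],:a.shape[1]]=a
im[0:300,400:800]=cv2.resize(d['img'][0:330,36:476],(400,300))
im[300:600,400:800]=cv2.resize(t['img'][110:260,130:330],(400,300))
im[300:600,0:400]=cv2.resize(s['img'][150:306,110:318],(400,300))
cv2.imwrite('pics/comp.png',im[:,:,::-1])
plan(.4651,.1934,.13,-8)
E
```

```text
[0.46345055 0.19116245 0.32759092]
at [0.4645 0.1892 0.329 ] yaw -8.04 q6 1.95 -> shift cm [ 0.04 -0.44 19.9 ] turn -0.0 dist 19.9
```

View pics/comp.png

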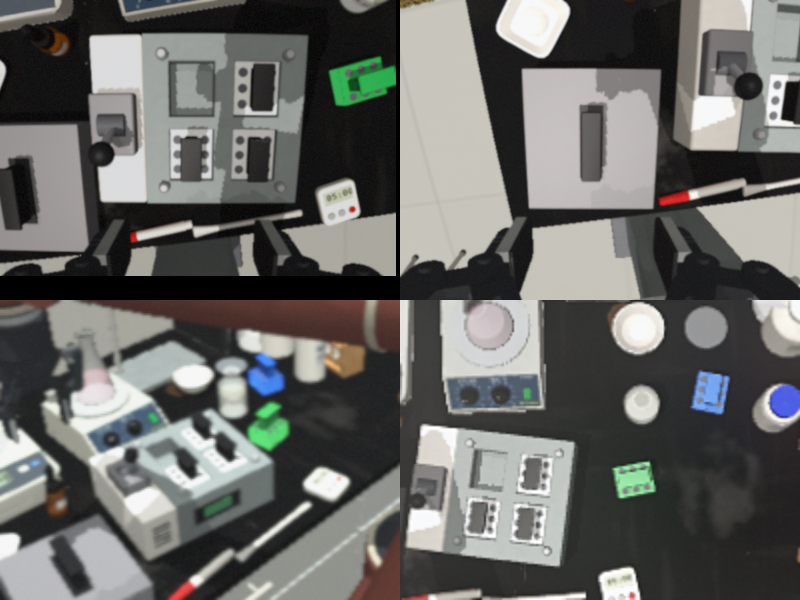

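The composite shows three blocks seated in wells, with W++ empty and no other aluminium block on the bench. The blue and green decoys are untouched and the bottles are standing. In the top-right tile the lid has corners (522,70), (661,69), (657,206), (527,210) and its bead runs from x 581-604, y about 110-181.

```bash
python3 - <<'E'
from h import *
d=load('w12');T=lambda u,v:((u-400)/.909+36,v/.909)
def yaw(p,q):d=p-q;return np.degrees(np.arctan2(d[1],d[0])).round(1)
for n,z,c in(('lid',.056,((522,70),(661,69),(657,208),(527,209))),('bead',.096,((581,111),(605,111),(602,181),(582,181)))):
  p=[atz(d,*T(*q),z) for q in c];print(n,np.mean(p,0).round(4),yaw(p[0],p[3]),yaw(p[1],p[2]),[np.linalg.norm(p[i]-p[i-1]).round(3) for i in range(4)])
plan(.4651,.1934,.077,-8)
E
```

```text
lid [0.4657 0.1916 0.056 ] -8.9 -6.3 [np.float64(0.185), np.float64(0.173), np.float64(0.185), np.float64(0.182)]
bead [0.4671 0.1904 0.096 ] -7.5 -9.7 [np.float64(0.084), np.float64(0.028), np.float64(0.084), np.float64(0.024)]
at [0.4645 0.1892 0.329 ] yaw -8.04 q6 1.95 -> shift cm [ 0.05 -0.45 25.2 ] turn -0.0 dist 25.2
```

Call:
{"api": "servo_tool", "payload": {
  "increments": [
    [[6,0.05,-0.4,4,0],[6,0.05,-0.4,9,0],[6,0.05,-0.4,14,0],[6,0.05,-0.4,17,0],[6,0.05,-0.4,18,0]]
  ]
}}

```text
t: 36.6
tool_pos: [0.4631, 0.1921, 0.1455]
tool_rot: [3.131, -0.222, -0.012]
contact_force: [0.2, 0.1, 0.3]
opening: 0.0601
grip_force: 0.0
```

Call:
{"api": "servo_tool", "payload": {
  "increments": [
    [[6,0,0,0,0],[6,0,0,2,0],[6,0,0,4,0],[6,0,0,6,0],[6,0,0,6,0]]
  ]
}}

```text
t: 37.1
tool_pos: [0.4656, 0.1938, 0.0903]
tool_rot: [3.134, -0.219, -0.002]
contact_force: [0.3, -0.1, 0.5]
opening: 0.0601
grip_force: 0.0
```

```bash
python3 - <<'E'
from h import *
plan(.4651,.1934,.0785,-8)
E
```

```text
at [0.4656 0.1938 0.0903] yaw -7.99 q6 1.96 -> shift cm [-0.04  0.04  1.18] turn 0.0 dist 1.2
```

Call:
{"api": "servo_tool", "payload": {
  "increments": [
    [[6,-0.04,0.03,0.6,0],[6,-0.04,0.03,1.2,0],[6,-0.04,0.03,1.2,0]]
  ]
}}

```text
t: 37.4
tool_pos: [0.4655, 0.194, 0.0788]
tool_rot: [-3.134, 0.218, -0.001]
contact_force: [0.7, 1.1, -0.1]
opening: 0.0597
grip_force: 0.0
```

Call:
{"api": "servo_tool", "payload": {
  "increments": [
    [[0,0,0,0,0],[0,0,0,0,0],[0,0,0,0,0],[0,0,0,0,0],[0,0,0,0,0]]
  ],
  "newtons": 60
}}

```text
t: 37.9
tool_pos: [0.4655, 0.1941, 0.0789]
tool_rot: [-3.134, 0.217, -0.001]
contact_force: [-0.5, -0.5, 4.2]
opening: 0.023
grip_force: 58.6
```

Call:
{"api": "servo_tool", "payload": {
  "increments": [
    [[0,0,0,0,0],[0,0,0,-1,0],[0,0,0,-4,0],[0,0,0,-8,0],[0,0,0,-12,0]]
  ],
  "newtons": 110
}}

```text
t: 38.4
tool_pos: [0.4638, 0.1937, 0.1982]
tool_rot: [3.133, -0.217, -0.005]
contact_force: [1.2, -0.5, -1.7]
opening: 0.0218
grip_force: 107.7
```

Call:
{"api": "servo_tool", "payload": {
  "increments": [
    [[0,0,0,-3,0],[0,0,0,-6,0],[0,0,0,-9,0],[0,0,0,-9,0]]
  ]
}}

```text
t: 38.8
tool_pos: [0.4668, 0.1945, 0.2933]
tool_rot: [-3.131, 0.217, -0.012]
contact_force: [1.2, -0.1, -1.6]
opening: 0.0224
grip_force: 107.8
```

```bash
python3 - <<'E'
from h import *
o=ctrl.get_obs();print(o['opening'],o['contact_force'],o['wrist_torque'])
plan(.523,-.0928,.287,-8)
E
```

```text
0.022368419500881427 [ 1.21152826 -0.05759305 -1.56686314] [ 0.04921921 -0.04767268  0.04013188]
at [0.4668 0.1945 0.2933] yaw -7.94 q6 1.96 -> shift cm [ 9.53 27.68  0.62] turn 0.1 dist 29.3
```

Call:
{"api": "servo_tool", "payload": {
  "increments": [
    [[0,1,3,0,0],[0,2.5,7.5,0,0],[0,4.2,12,0,0],[0,5.5,16,0,0],[0,6.8,20,0,0]]
  ]
}}

```text
t: 39.3
tool_pos: [0.5039, -0.015, 0.2858]
tool_rot: [-3.133, 0.218, 0.005]
contact_force: [0.1, 0.6, -2.2]
opening: 0.0224
grip_force: 108.1
```

Call:
{"api": "servo_tool", "payload": {
  "increments": [
    [[0,1.5,4,0,0],[0,2.6,7.5,0,0],[0,2.6,7.5,0,0],[0,2.6,7.5,0,0]]
  ]
}}

```text
t: 39.7
tool_pos: [0.5193, -0.0916, 0.2859]
tool_rot: [-3.132, 0.22, 0.006]
contact_force: [-0.6, 1.3, -2.2]
opening: 0.022
grip_force: 108.3
```

```bash
python3 - <<'E'
from h import *
d=snap('wrist','w13');o=d['obs'];print(o['opening'],o['contact_force'],np.abs(o['dq']).max(),o['tool_pos'])
# lid/handle in tool frame compared with the grasp on the heater (w3): template of the handle bead's far end
r=load('w3')['img'];g=lambda x:cv2.cvtColor(x,cv2.COLOR_RGB2GRAY)
u0,v0,u1,v1=205,160,300,240
m=cv2.matchTemplate(g(d['img']),g(r)[v0:v1,u0:u1],cv2.TM_CCOEFF_NORMED);_,s,_,p=cv2.minMaxLoc(m);print('bead end shift px',p[0]-u0,p[1]-v0,s)
plan(.523,-.0928,.185,-7.9)
E
```

```text
0.021965652312313583 [-0.63344731  1.31102757 -2.19663384] 0.03330179429149712 [ 0.5193491  -0.09162269  0.28593471]
bead end shift px 0 -4 0.9835797548294067
at [ 0.5195 -0.0909  0.2864] yaw -7.96 q6 1.4 -> shift cm [ 0.41  0.15 10.13] turn -0.1 dist 10.1
```

Call:
{"api": "servo_tool", "payload": {
  "increments": [
    [[0,0.2,0.15,3,0],[0,0.2,0.15,6,0],[0,0.2,0.15,8,0],[0,0.2,0.15,8,0],[0,0.2,0.15,8,0]]
  ]
}}

```text
t: 40.25
tool_pos: [0.5218, -0.092, 0.2081]
tool_rot: [-3.134, 0.215, 0.001]
contact_force: [0.1, -0.8, -1.5]
opening: 0.0219
grip_force: 108.3
```

Call:
{"api": "servo_tool", "payload": {
  "increments": [
    [[0,0,0,0,0],[0,0,0,0,0]]
  ]
}}

```text
t: 40.45
tool_pos: [0.523, -0.0931, 0.2103]
tool_rot: [3.133, -0.217, 0.005]
contact_force: [-0.4, 0.2, -1.6]
opening: 0.0217
grip_force: 108.3
```

```bash
python3 - <<'E'
from h import *
o=ctrl.get_obs();print(o['opening'],o['contact_force'],np.abs(o['dq']).max())
plan(.5223,-.0926,.185,-7.9)
E
```

```text
0.021714278031966662 [-0.38302058  0.20574028 -1.57996327] 0.00527778856276222
at [ 0.523  -0.0931  0.2103] yaw -7.91 q6 1.39 -> shift cm [-0.08 -0.04  2.53] turn -0.0 dist 2.5
```

Call:
{"api": "servo_tool", "payload": {
  "increments": [
    [[0,-0.07,-0.05,1,0],[0,-0.07,-0.05,2,0],[0,-0.07,-0.05,2.8,0],[0,-0.07,-0.05,3.3,0],[0,-0.07,-0.05,3.3,0]]
  ]
}}

```text
t: 40.95
tool_pos: [0.5206, -0.0923, 0.1736]
tool_rot: [-3.133, 0.218, 0.004]
contact_force: [-0.8, 0.3, -2.5]
opening: 0.022
grip_force: 108.3
```

Call:
{"api": "servo_tool", "payload": {
  "increments": [
    [[0,0,0,0.2,0],[0,0,0,0.4,0],[0,0,0,0.6,0],[0,0,0,0.6,0]]
  ]
}}

```text
t: 41.35
tool_pos: [0.5214, -0.0925, 0.1692]
tool_rot: [-3.134, 0.217, 0.0]
contact_force: [0.2, 1.1, -3.1]
opening: 0.022
grip_force: 108.3
```

Call:
{"api": "servo_tool", "payload": {
  "increments": [
    [[0,0,0,0.1,0],[0,0,0,0.2,0],[0,0,0,0.3,0],[0,0,0,0.3,0]]
  ]
}}

```text
t: 41.75
tool_pos: [0.5215, -0.0925, 0.169]
tool_rot: [3.134, -0.217, -0.0]
contact_force: [-8.1, 1.5, 10.3]
opening: 0.0223
grip_force: 109.3
```

Call:
{"api": "servo_tool", "payload": {
  "increments": [
    [[5,0,0,0,0],[5,0,0,0,0],[5,0,0,0,0],[5,0,0,-3,0],[5,0,0,-7,0]]
  ]
}}

```text
t: 42.25
tool_pos: [0.5197, -0.092, 0.2338]
tool_rot: [-3.132, 0.218, 0.01]
contact_force: [0.8, -0.3, 1.2]
opening: 0.0501
grip_force: 0.0
```

Call:
{"api": "servo_tool", "payload": {
  "increments": [
    [[0,0,0,-4,0],[0,0,0,-8,0],[0,0,0,-12,0],[0,0,0,-14,0],[0,0,0,-14,0]]
  ],
  "newtons": 40
}}

```text
t: 42.75
tool_pos: [0.5227, -0.0929, 0.3809]
tool_rot: [3.132, -0.217, 0.012]
contact_force: [0.6, 0.5, -0.0]
opening: 0.0002
grip_force: 0.0
```

Call:
{"api": "servo_tool", "payload": {
  "increments": [
    [[0,0,0,0,0],[0,0,0,0,0]]
  ]
}}

```text
t: 42.95
tool_pos: [0.5208, -0.0923, 0.3737]
tool_rot: [-3.133, 0.218, 0.006]
contact_force: [-1.1, -0.8, 0.2]
opening: 0.0
grip_force: 0.0
```

```bash
python3 - <<'E'
from h import *
d=snap('wrist','w14');print(d['obs']['tool_pos'],d['obs']['opening'],np.abs(d['obs']['dq']).max())
a=load('w11');b=load('w12')
p,e=tri((a,101/.92+40,154/.92),(b,(748-400)/.909+36,86/.909));print('ball tri',p.round(4),e)
s=np.array((.5238,-.0928));c,n=np.cos(np.radians(-7.9)),np.sin(np.radians(-7.9));Rm=np.array([[c,-n],[n,c]])
print('ball local',Rm.T@(p[:2]-s))
for i,(lx,ly) in enumerate(((-60,126),(5,126))):
    q=s+Rm@np.array((lx,ly))/1000;plan(*q,.168,-7.9)
print('proj ball',proj(d,p))
# lid seat check: project lid top corners with edges
g=cv2.cvtColor(d['img'],cv2.COLOR_RGB2GRAY)
im=d['img'].copy()
out=[]
for lx,ly in((92,86),(92,-86),(-92,-86),(-92,86)):
    q=s+Rm@np.array((lx,ly))/1000;out.append(np.array(proj(d,(*q,.146))).round(1).tolist())
print('expected lid corners',out)
# edge profile: lid -y edge and +y edge on a row, +x edge on a column
row=int((out[0][1]+out[2][1])/2);print('row',row,g[row,int(out[0][0])-14:int(out[0][0])+40].tolist());print(g[row,int(out[1][0])-40:int(out[1][0])+14].tolist())
E
```

```text
[ 0.52081408 -0.09231857  0.37370629] 2.7013510792543977e-05 0.005119464841156898
ball tri [0.5174 0.0365 0.1627] [np.float64(0.00016743509613928768), np.float64(0.00016743509613931465)]
ball local [-0.02411357  0.12719205]
at [ 0.5208 -0.0923  0.3736] yaw -7.94 q6 1.39 -> shift cm [ -5.62 -12.57  20.59] turn -0.0 dist 24.8
at [ 0.5208 -0.0923  0.3736] yaw -7.94 q6 1.39 -> shift cm [  0.88 -12.57  20.57] turn -0.0 dist 24.1
proj ball (np.float64(126.5289225693516), np.float64(189.06734200153258))
expected lid corners [[162.5, 73.2], [333.8, 73.1], [323.4, 242.7], [173.0, 242.6]]
row 157 [107, 80, 60, 79, 115, 157, 182, 189, 187, 180, 163, 132, 95, 68, 59, 75, 123, 163, 180, 185, 188, 189, 190, 190, 190, 191, 191, 191, 191, 191, 190, 191, 189, 191, 191, 191, 192, 192, 191, 191, 191, 192, 191, 191, 192, 191, 191, 191, 192, 191, 191, 192, 191, 192]
[123, 123, 122, 124, 123, 124, 123, 123, 124, 124, 123, 124, 123, 123, 123, 123, 123, 123, 121, 124, 124, 121, 123, 122, 120, 122, 122, 122, 121, 121, 122, 120, 121, 121, 122, 120, 109, 77, 33, 19, 14, 21, 18, 19, 17, 12, 15, 17, 18, 18, 20, 17, 15, 22]
```

Edge check on the lid is ambiguous, so I'll test its height directly. Touching the handle top with closed fingertips should make contact at TCP z of about 0.205 if it is seated, or 0.215 if it rests on the studs.

Call:
{"api": "servo_tool", "payload": {
  "increments": [
    [[0,0,0,4,0],[0,0,0,8,0],[0,0,0,12,0],[0,0,0,15,0],[0,0,0,15,0]]
  ]
}}

```text
t: 43.5
tool_pos: [0.5175, -0.0912, 0.2187]
tool_rot: [-3.131, 0.217, 0.02]
contact_force: [-0.0, -0.2, 0.2]
opening: 0.0001
grip_force: 0.0
```

Call:
{"api": "servo_tool", "payload": {
  "increments": [
    [[0,0,0,0.2,0],[0,0,0,0.4,0],[0,0,0,0.6,0],[0,0,0,0.8,0],[0,0,0,0.8,0]]
  ]
}}

```text
t: 44.0
tool_pos: [0.5216, -0.0926, 0.2189]
tool_rot: [3.134, -0.217, 0.002]
contact_force: [0.1, 0.1, -0.7]
opening: 0.0002
grip_force: 0.0
```

Call:
{"api": "servo_tool", "payload": {
  "increments": [
    [[0,0,0,0.2,0],[0,0,0,0.4,0],[0,0,0,0.6,0],[0,0,0,0.6,0]]
  ]
}}

```text
t: 44.4
tool_pos: [0.5211, -0.0924, 0.2117]
tool_rot: [-3.134, 0.217, 0.001]
contact_force: [0.0, 0.1, -0.5]
opening: -0.0001
grip_force: 0.0
```

Call:
{"api": "servo_tool", "payload": {
  "increments": [
    [[0,0,0,0.15,0],[0,0,0,0.3,0],[0,0,0,0.4,0],[0,0,0,0.5,0],[0,0,0,0.5,0]]
  ]
}}

```text
t: 44.9
tool_pos: [0.5213, -0.0925, 0.2071]
tool_rot: [-3.134, 0.218, 0.0]
contact_force: [-0.7, -0.8, 0.2]
opening: 0.0
grip_force: 0.0
```

Call:
{"api": "servo_tool", "payload": {
  "increments": [
    [[0,0,0,0.1,0],[0,0,0,0.2,0],[0,0,0,0.3,0],[0,0,0,0.3,0]]
  ]
}}

```text
t: 45.3
tool_pos: [0.5215, -0.0925, 0.2051]
tool_rot: [3.134, -0.217, 0.0]
contact_force: [-1.9, 1.2, 4.0]
opening: -0.0004
grip_force: 2.1
```

The handle top was touched at 0.205, so the lid is seated. Now the toggle.

Call:
{"api": "servo_tool", "payload": {
  "increments": [
    [[0,0,0,-2,0],[0,0,0,-4,0],[0,-2.5,-2,-4.5,0],[0,-5,-5,-4.5,0],[0,-5.8,-9,-4.5,0]]
  ]
}}

```text
t: 45.8
tool_pos: [0.4752, 0.0048, 0.2494]
tool_rot: [3.133, -0.222, 0.001]
contact_force: [0.8, -0.5, -1.0]
opening: -0.0001
grip_force: 0.0
```

Call:
{"api": "servo_tool", "payload": {
  "increments": [
    [[0,0,-2,0,0],[0,0,-3.5,0,0],[0,0,-3.5,0,0],[0,0,-3.5,0,0]]
  ]
}}

```text
t: 46.2
tool_pos: [0.4811, 0.0392, 0.2491]
tool_rot: [3.134, -0.217, -0.0]
contact_force: [0.3, 0.5, 0.4]
opening: -0.0001
grip_force: 0.0
```

```bash
python3 - <<'E'
from h import *
s=np.array((.5238,-.0928));c,n=np.cos(np.radians(-7.9)),np.sin(np.radians(-7.9));Rm=np.array([[c,-n],[n,c]])
for lx,z in((-60,.168),(-35,.168),(5,.168)):plan(*(s+Rm@np.array((lx,127))/1000),z,-7.9)
E
```

```text
at [0.4811 0.0392 0.2491] yaw -7.9 q6 1.64 -> shift cm [ 0.04 -0.22  8.1 ] turn -0.0 dist 8.1
at [0.4811 0.0392 0.2491] yaw -7.9 q6 1.64 -> shift cm [ 2.54 -0.22  8.1 ] turn -0.0 dist 8.5
at [0.4811 0.0392 0.2491] yaw -7.9 q6 1.64 -> shift cm [ 6.54 -0.22  8.1 ] turn -0.0 dist 10.4
```

Call:
{"api": "servo_tool", "payload": {
  "increments": [
    [[0,0,-0.2,2,0],[0,0,-0.2,5,0],[0,0,-0.2,7.5,0],[0,0,-0.2,8,0],[0,0,-0.2,8,0]]
  ]
}}

```text
t: 46.7
tool_pos: [0.4809, 0.0406, 0.1685]
tool_rot: [3.134, -0.219, -0.003]
contact_force: [0.2, 0.3, 0.2]
opening: 0.0003
grip_force: 0.0
```

Call:
{"api": "servo_tool", "payload": {
  "increments": [
    [[0,0.8,0,0,0],[0,1.6,0,0,0],[0,2.4,0,0,0],[0,3.2,0,0,0],[0,3.2,0,0,0]]
  ]
}}

```text
t: 47.2
tool_pos: [0.5147, 0.0366, 0.1698]
tool_rot: [3.134, -0.218, 0.003]
contact_force: [0.3, 0.5, -0.1]
opening: 0.0001
grip_force: 0.0
```

Call:
{"api": "servo_tool", "payload": {
  "increments": [
    [[0,0.7,0,0,0],[0,1.4,0,0,0],[0,2,0,0,0],[0,2.5,0,0,0],[0,2.5,0,0,0]]
  ]
}}

```text
t: 47.7
tool_pos: [0.5385, 0.0333, 0.169]
tool_rot: [3.134, -0.218, 0.0]
contact_force: [-0.6, -0.2, 0.6]
opening: -0.0001
grip_force: 0.0
```

Call:
{"api": "servo_tool", "payload": {
  "increments": [
    [[0,0.15,0,0,0],[0,0.3,0,0,0],[0,0.45,0,0,0],[0,0.5,0,0,0],[0,0.5,0,0,0]]
  ]
}}

```text
t: 48.2
tool_pos: [0.5428, 0.0327, 0.1692]
tool_rot: [3.134, -0.218, -0.0]
contact_force: [-2.3, 0.3, -1.6]
opening: -0.0002
grip_force: 0.6
```

Call:
{"api": "servo_tool", "payload": {
  "increments": [
    [[0,0.1,0,0,0],[0,0.2,0,0,0],[0,0.3,0,0,0],[0,0.3,0,0,0]]
  ]
}}

```text
t: 48.6
tool_pos: [0.5444, 0.0325, 0.1691]
tool_rot: [-3.134, 0.217, 0.007]
contact_force: [-7.9, -0.1, 2.7]
opening: -0.0001
grip_force: 3.9
```

```bash
python3 - <<'E'
from h import *
d=snap('wrist','w15');o=d['obs'];print(o['contact_force'],o['wrist_torque'],o['tool_pos'])
for nm,lx in(('off',-.026),('on',.0264)):
    c,n=np.cos(np.radians(-7.9)),np.sin(np.radians(-7.9));q=(.5238+c*lx-n*.127,-.0928+n*lx+c*.127,.16);u,v=proj(d,q);print(nm,u,v)
g=cv2.cvtColor(d['img'],cv2.COLOR_RGB2GRAY);
c=cv2.HoughCircles(cv2.medianBlur(g,3),cv2.HOUGH_GRADIENT,1,30,param1=80,param2=14,minRadius=14,maxRadius=45)
print(c[0][:6] if c is not None else None)
E
```

```text
[-7.88439876 -0.06202149  2.7389011 ] [0.13573634 1.27534311 0.01711209] [0.5444477  0.03254179 0.16908509]
off 246.90613844502636 317.6100960504611
on 246.73707118743184 211.34781334531613
[[246.5 212.5  31. ]
 [124.5  59.5  20.5]
 [ 93.5  48.5  23. ]
 [276.5 176.5  15.2]
 [266.5 258.5  15.2]
 [308.5 252.5  27.3]]
```

The stop was reached at about 8 N, and the ball is at px (246.5,212.5), where "on" projects (247,211). Backing off and up.

Call:
{"api": "servo_tool", "payload": {
  "increments": [
    [[0,-2,0,0,0],[0,-4,0,0,0],[0,-5,0,-3,0],[0,-5,0,-7,0],[0,-5,0,-11,0]]
  ]
}}

```text
t: 49.15
tool_pos: [0.4962, 0.0393, 0.2808]
tool_rot: [-3.134, 0.217, -0.002]
contact_force: [0.6, 0.8, 0.5]
opening: 0.0004
grip_force: 0.0
```

Call:
{"api": "servo_tool", "payload": {
  "increments": [
    [[0,0,0,-3,0],[0,0,0,-6,0],[0,0,0,-6,0],[0,0,0,-6,0]]
  ]
}}

```text
t: 49.55
tool_pos: [0.497, 0.0392, 0.3405]
tool_rot: [-3.134, 0.218, -0.005]
contact_force: [0.7, 0.3, -1.0]
opening: 0.0001
grip_force: 0.0
```

```bash
python3 - <<'E'
from h import *
d=snap('wrist','w16');o=d['obs'];print(o['contact_force'],o['tool_pos'])
c,n=np.cos(np.radians(-7.9)),np.sin(np.radians(-7.9))
for nm,lx in(('off',-.026),('on',.0264)):
    q=(.5238+c*lx-n*.127,-.0928+n*lx+c*.127,.16);u,v=proj(d,q);g=cv2.cvtColor(d['img'],cv2.COLOR_RGB2GRAY);print(nm,u,v,'mean grey',g[int(v)-4:int(v)+5,int(u)-4:int(u)+5].mean())
t=snap('top','t3')['img'].astype(int);r=load('t2')['img'].astype(int)
df=np.abs(t-r).sum(2)>90;nc,_,st,ce=cv2.connectedComponentsWithStats(df[90:275,60:400].astype(np.uint8))
for s,cc in zip(st[1:],ce[1:]):
    if s[4]>25:print('changed',(cc+[60,90]).round(),s[2:])
E
```

```text
[ 0.69953505  0.30666421 -1.02945984] [0.49703999 0.03917564 0.34050839]
off 247.90428974903378 157.05050558686855 mean grey 180.7530864197531
on 247.8714793200827 98.10485299795027 mean grey 31.80246913580247
changed [176. 204.] [  87   68 2979]
changed [ 94. 232.] [  69   81 3759]
changed [144. 230.] [ 28  16 210]
changed [159. 258.] [ 24   9 102]
changed [191. 259.] [22  4 65]
```

```bash
python3 -c "
from station import ctrl
print(ctrl.finish_job())"
```

```text
the job is handed in; nothing more can be done
None
```

I handed the job in at about 50 s: all three loose aluminium blocks are fully home in wells of their own (no fourth was on the bench), the lid is back down over its four studs, the toggle was pushed on last to its stop, and no bottles were knocked over.

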